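# Stack the upturned snack-bowl covers in the serving board's well

### The arm

A 6-joint arm with a two-finger parallel gripper is mounted at the origin on the work surface. World frame = base frame: x ahead of the robot, y to its left, z up, the work surface at z = 0. Lengths are in m, angles in rad, forces in N, time in s.
With the tool pointing down it reaches from about 0.325 to 0.775 m from the base axis. Payload 9.3 kg.
Tool frame: the origin (TCP) lies midway between the tips of the shut fingers; the grasp point (between the pads) lies 19 mm behind it; z points along the fingers, y is the line along which they close (so a half turn about z gives the same grasp; the last joint's range is limited). The gripper opens to 85 mm and grips with 20 to 120 N. Pads are 22 mm wide; open, the fingers measure 114 mm over their backs; the gripper's body (76 mm by 85 mm) begins 54 mm behind the grasp point. The pads swing forward as they close: fully open they stand 13 mm farther back than shut.
Start: joints at [1.006, 0.259, 0.021, 1.334, 0, 1.418], TCP at [0.22, 0.504, 0.205] pointing down, gripper open.
Joint ranges: [-3.04, 3.04], [-0.91, 1.82], [-1.04, 1.36], [-1.92, 1.95], [-1.52, 1.45], [-3.14, 3.14]. Speed limits (rad/s): [2.22, 2.22, 2.79, 3.14, 3.14, 3.14].

### API

Orientations are given as a unit quaternion [w, x, y, z].
In Python, from workcell import robot gives the robot as it stands.
- The arm moves only by the tool servo_tool, never from a script. Its argument "targets" is a list of rows, each an object with "dp": the shift along the world's x, y, z in cm, a list of three; "rotation": the turn, a rotation vector about the world's x, y, z in rad, a list of three; "gripper": the finger opening in cm, from 0 to 8.54. In form: [{"dp": [x, y, z], "rotation": [ax, ay, az], "gripper": gripper}, ...]. A call has 1 to 8 rows; each row shifts and turns the commanded pose from where the row before left it; what a row does not reach is not made up. A row lasts 1/8 s, in which the tool goes at most 62.5 mm and 10.7 degrees, less where a joint would pass 70% of its speed; a pose out of reach is approached as far as the arm can. A call is refused whole if a number of a shift passes 6.25 or a number of a turn 0.188, either way. A call with a gripper value outside its range is refused whole. The fingers move at their own pace and stop on an object; "squeeze" is the grip in N (left out, the last holds). Time passes only in rows, so rows that do not move let the fingers close. It gives the time, the measured TCP pose, the force, the opening and the grip force at its end, in the units of the state.
- robot.state(): the state, without advancing time (a new reading comes with each control period).
- robot.camera(name): name is "scene" or "side" or "wrist"; returns the picture (400x640x3 uint8, red, green, blue); there is no depth.
- robot.camera_model(name): a dict with "vfov" (degrees; the focal length in pixels is half the picture's height over the tangent of half this angle, whatever the lens; pixels are square), "cx", "cy" (the principal point, pixels), "D" ([k1, k2, p1, p2, k3] as OpenCV has them; the pictures are not rectified), "eye" and "orientation" of the camera in the world. Camera axes: x right, y up, looking along -z (the intrinsics and any distortion apply to the point x, -y, -z); pixel columns grow to the right and rows downward; lengths in m; the calibration is good to about 2 mm. A picture is of the moment at which its call begins: read the wrist's pose just before it. camera_model takes no time and is no camera call; for the wrist camera it gives the pose at the moment of the call.
- robot.hand_in(): hands the job in; it is judged then, once.
Trained networks look in the newest picture that a camera, given by its name, has taken for a name from the list of things; names that differ only in an ending like _2 or _b are one class to them, and where a whole thing is asked for, a point or a joint stands for the part that bears it (a point fixed in the world has none). Each returns a list of dicts, best first, with "score" (0 to 1); they miss things now and then, are a little off and sometimes report something else, mostly with a low value. They report only what shows in the picture. A call takes as long as a camera call. They do not tell look-alikes from the thing itself.
- robot.find_in(camera, thing): "box" ([centre column, centre row, width, height] in pixels, round what is visible of it).
The state is a dict: "time": time; "joints": joint angles; "qvel": joint speeds; "effort": joint torques, N m; "tool_pos": TCP position; "orientation": TCP orientation; "force": force on the tool from outside, world axes, zero at the start; "ft_torque": the same for the moment, N m; "gripper_width": finger opening in m; "gripper_force": force on a finger pad.
Only numpy, scipy, OpenCV 4.12 (cv2) and the standard library are available. Lean on these libraries where they do the work, as an engineer would, in place of code of your own. Each camera call takes 0.05 s, during which the arm holds its last target. There are 200 camera calls.

### The job

The snacks are out and the players want the table, so gather up the three upturned bowl covers: stand the large one in the round well of the wooden serving board, fully down and flat, with the medium one nested inside it and the small one inside the medium, all hollow side up, centred and level on the floor of the one below. Set each down gently, do not drop it, and leave everything else on the table where it is.

Things in the scene. Friction and masses are not known exactly. Their poses are not given: they have to be found in the camera images.
- large_mid (a point): Large blue melamine bowl cover, loose, about 170 g, lying upside down like a small dish: hollow up, on its ring grip. Rim 156 mm across outside, 62 mm high. Below the rim the 3 mm wall runs straight for 33 mm, down and inward, 33.3 degrees from vertical: fingers straddling it lean as much. This point: on the axis, half-way up (31 mm above the underside); z points up out of the hollow
- medium_mid (a point): Medium white melamine bowl cover, loose, about 120 g, lying upside down like a small dish: hollow up, on its ring grip. Rim 124 mm across outside, 60 mm high. Below the rim the 3 mm wall runs straight for 33 mm, down and inward, 33.3 degrees from vertical: fingers straddling it lean as much. This point: on the axis, half-way up (30 mm above the underside); z points up out of the hollow
- small_mid (a point): Small yellow melamine bowl cover, loose, about 80 g, lying upside down like a small dish: hollow up, on its ring grip. Rim 94 mm across outside, 56 mm high. Below the rim the 3 mm wall runs straight for 33 mm, down and inward, 33.3 degrees from vertical: fingers straddling it lean as much. This point: on the axis, half-way up (28 mm above the underside); z points up out of the hollow
- large: The large cover again: origin at the centre of its underside. Its ring grip, at the bottom, is 74 mm across and 20 mm high; inside the cover is a flat floor 78 mm across, 24 mm above the underside
- medium: The medium cover again: origin at the centre of its underside. Its ring grip, at the bottom, is 62 mm across and 20 mm high; inside the cover is a flat floor 64 mm across, 24 mm above the underside. Nested, it stands on the large one's floor, its rim 22 mm above the large one's rim
- small: The small cover again: origin at the centre of its underside. Its ring grip, at the bottom, is 50 mm across and 20 mm high; inside the cover is a flat floor 46 mm across, 24 mm above the underside. Nested, it stands on the medium one's floor, its rim 20 mm above the medium one's rim
- well (a point): Round well in the middle of the turned wooden serving board (a disc 190 mm across, 18 mm thick, which stays put). The well is 81 mm across and 6 mm deep, flat floored. This point: centre of the well's floor, 12 mm above the table; z up
- tumbler: Empty glass tumbler, 68 mm across, 95 mm tall, upright; bystander, loose; origin at centre of its underside. Behind it, at the back of the table, stand a chrome game timer (100 mm tall) and an open domino box, both fixed
- saucer: White ceramic saucer, 140 mm across, 17 mm high; bystander, loose; origin at centre of its underside
- spoon: Stainless steel spoon, 170 mm long, lying flat along its x axis, 10 mm high, near the robot; bystander, loose; origin under its middle
- olive_bowl: Small yellow snack bowl with olives, 86 mm across, 45 mm high; bystander, loose; origin at centre of its underside
- nut_bowl: White snack bowl with nuts, 116 mm across, 55 mm high, far right; bystander, loose; origin at centre of its underside
- cherry_bowl: Blue snack bowl with cherries, 148 mm across, 65 mm high, far left; bystander, loose; origin at centre of its underside
Things that resemble listed ones, but are neither listed nor needed, are in the scene too. Leave any red look-alike of the small alone.

How it is judged:
By the outcome, as a careful person would: the job done as asked, in the order asked, and still so for the second after the job is handed in, with the robot touching nothing.
It also fails if it takes over 72 s, if anything falls off the work surface, if the arm or the gripper's body presses on something with over 40 N, if the wrist force passes 120 N, or if a joint passes its speed limit or range.

## Working session

There is one attempt and no reset: what is moved stays moved. The work goes in short steps, Python scripts to look and compute and a tool call to move; the robot and the scene stay as the last step left them, time stands still between calls to the robot, and variables do not carry over. Pictures are saved under pics/ and viewed, at most 10 in all, crops included, and the job is handed in when it is done.

Besides the shell and the picture viewer there is one more tool, called after "Emit:" as a command line: name --argument value ..., lists and objects as JSON in quotes. servo_tool: Moves the arm, as the interface text tells. Its arguments: {"type":"object","properties":{"targets":{"type":"array"},"squeeze":{"type":"number"}},"required":["targets"]}

```bash
mkdir -p pics; ls
cat > h.py <<'E'
import numpy as np, cv2, json
from scipy.spatial.transform import Rotation as R
from workcell import robot
def rot(q): return R.from_quat([q[1],q[2],q[3],q[0]])
def K(m):
    f=200/np.tan(np.radians(m['vfov'])/2); return np.array([[f,0,m['cx']],[0,f,m['cy']],[0,0,1.]])
def pix2w(m,uv,z):
    p=cv2.undistortPoints(np.array([[uv]],float),K(m),np.array(m['D'],float))[0,0]
    d=rot(m['orientation']).apply([p[0],-p[1],-1]); e=np.array(m['eye']); return e+d*(z-e[2])/d[2]
def w2pix(m,P):
    c=rot(m['orientation']).inv().apply(np.atleast_2d(P)-np.array(m['eye'])); c=c*[1,-1,-1]
    return cv2.projectPoints(c.reshape(-1,1,3),np.zeros(3),np.zeros(3),K(m),np.array(m['D'],float))[0].reshape(-1,2)
def snap(n,f=None):
    m=robot.camera_model(n); im=robot.camera(n)
    if f: cv2.imwrite('pics/'+f,im[:,:,::-1])
    return m,im
E
python3 - <<'E'
from h import *
for n in ['scene','side']:
    m,im=snap(n,n+'.png'); print(n,{k:np.round(v,3) for k,v in m.items()})
    for t in ['large','medium','small','well','tumbler']:
        print(t,[(np.round(d['box']).astype(int).tolist(),round(d['score'],2)) for d in robot.find_in(n,t)])
a=cv2.imread('pics/scene.png');b=cv2.imread('pics/side.png')
E
```

```text
pics
scene {'vfov': np.float64(57.165), 'cx': np.float64(319.308), 'cy': np.float64(198.153), 'D': array([-0.019,  0.   ,  0.   ,  0.   ,  0.   ]), 'eye': array([ 1.401, -0.143,  0.789]), 'orientation': array([0.699, 0.322, 0.272, 0.578])}
large [([282, 216, 54, 40], 0.9)]
medium [([416, 180, 42, 29], 0.64)]
small [([354, 202, 28, 28], 0.95), ([354, 175, 26, 24], 0.77), ([361, 153, 26, 27], 0.77), ([242, 270, 33, 28], 0.45), ([282, 216, 51, 45], 0.23), ([331, 253, 27, 40], 0.17)]
well [([201, 210, 60, 42], 0.69)]
tumbler [([330, 256, 27, 42], 0.8), ([202, 210, 63, 40], 0.18)]
side {'vfov': np.float64(47.179), 'cx': np.float64(312.904), 'cy': np.float64(194.04), 'D': array([-0.002,  0.   ,  0.   ,  0.   ,  0.   ]), 'eye': array([ 0.209, -0.91 ,  0.595]), 'orientation': array([ 0.845,  0.505, -0.082, -0.152])}
large [([402, 187, 27, 47], 0.18)]
medium [([257, 158, 41, 33], 0.89)]
small [([252, 188, 35, 28], 0.76), ([204, 188, 35, 34], 0.69), ([309, 185, 34, 31], 0.61), ([473, 292, 65, 51], 0.37)]
well [([343, 324, 105, 81], 0.67)]
tumbler [([402, 186, 27, 48], 0.96)]
```

View pics/scene.png

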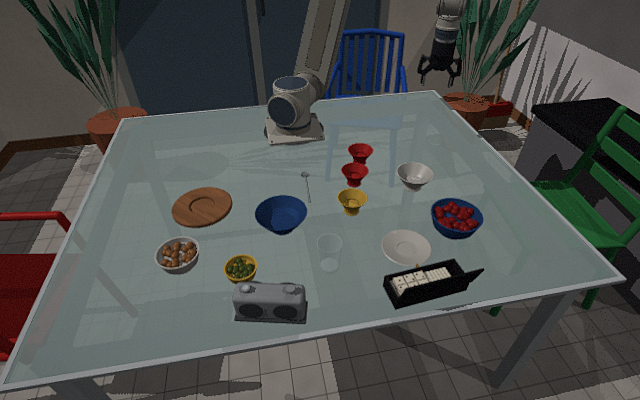

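View pics/side.png

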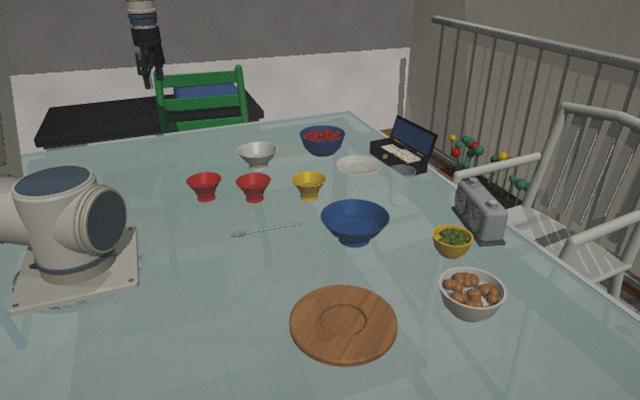

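Candidates in the scene view:
- Small: yellow (352,202), red (354,175) and red (361,153). The yellow one fits; the reds are the look-alikes, and the yellow bowl at (241,269) holds olives.
- Large: the empty blue one at (282,216). The blue bowl at (457,218) holds cherries.
- Medium: the empty white one at (415,177). The bowl at (178,256) holds nuts, and the saucer is at (406,248).
- Board: (202,207).

I'll measure them and confirm in one crop.

```bash
cat > fit.py <<'E'
from h import *
from scipy.optimize import least_squares
t=np.linspace(0,2*np.pi,180)
def ring(x,y,r,z): return np.c_[x+r*np.cos(t),y+r*np.sin(t),0*t+z]
OBJ={'large':(.078,.062,.037),'medium':(.062,.060,.031),'small':(.047,.056,.025),'board':(.095,.018,.095)}
def model(o,x,y):
    r,h,f=OBJ[o]; return np.r_[ring(x,y,r,h),ring(x,y,f,0)]
def mask(im,o,box):
    hsv=cv2.cvtColor(im,cv2.COLOR_RGB2HSV).astype(int); h,s,v=hsv[...,0],hsv[...,1],hsv[...,2]
    k={'large':(abs(h-110)<14)&(s>120),'medium':(s<28)&(v>95),'small':(abs(h-24)<8)&(s>120),'board':(abs(h-11)<9)&(s>90)}[o]
    m=np.zeros(k.shape,np.uint8); u,v0,w,hh=box; sl=np.s_[max(0,int(v0-hh/2)):int(v0+hh/2),max(0,int(u-w/2)):int(u+w/2)]
    m[sl]=k[sl]; n,l,st,_=cv2.connectedComponentsWithStats(m); i=1+np.argmax(st[1:,4]); return (l==i).astype(np.uint8)
def fit(o,views,x0):
    def hull(m,p): return cv2.convexHull(w2pix(m,model(o,*p)).astype(np.float32))
    hs=[]
    for m,mk in views:
        c=max(cv2.findContours(mk,cv2.RETR_EXTERNAL,cv2.CHAIN_APPROX_NONE)[0],key=len); hs.append((m,cv2.convexHull(c)[:,0].astype(float)))
    def res(p):
        out=[]
        for m,c in hs:
            H=hull(m,p); out+=[cv2.pointPolygonTest(H,tuple(map(float,q)),True)-.4 for q in c]
        return out
    s=least_squares(res,x0,loss='soft_l1',diff_step=1e-3); return s.x,np.sqrt(np.mean(np.square(res(s.x))))
E
python3 - <<'E'
from fit import *
V={n:(robot.camera_model(n),cv2.imread(f'pics/{n}.png')[:,:,::-1].copy()) for n in ['scene','side']}
B={'large':[(282,216,66,50),(355,222,84,60)],'medium':[(415,178,46,34),(257,157,50,36)],'small':[(352,203,40,34),(309,186,42,36)],'board':[(202,207,76,50),(343,324,125,95)]}
crops=[]
for o,bs in B.items():
    vs=[];
    for n,b in zip(V,bs):
        m,im=V[n]; mk=mask(im,o,b); vs.append((m,mk)); print(o,n,cv2.boundingRect(mk))
    x0=pix2w(V['scene'][0],bs[0][:2],OBJ[o][1]/2)[:2]
    for v in [vs,vs[:1],vs[1:]]:
        p,e=fit(o,v,x0); print('  ',p.round(4),round(e,2))
    p,e=fit(o,vs,x0)
    row=[]
    for (n,(m,im)),b in zip(V.items(),bs):
        im=im[:,:,::-1].copy()
        for q in w2pix(m,model(o,*p)): 
            u,v=q.round().astype(int)
            if 0<=v<400: im[v,u]=(0,255,0)
        row.append(cv2.resize(im[int(b[1])-50:int(b[1])+50,int(b[0])-70:int(b[0])+70],(400,286)))
    crops.append(np.vstack(row))
cv2.imwrite('pics/c.png',cv2.resize(np.vstack([np.hstack(crops[:2]),np.hstack(crops[2:])]),(800,600)))
E
```

```text
large scene (255, 196, 52, 39)
large side (321, 200, 67, 36)
   [ 0.5882 -0.1115] 3.31
   [ 0.5865 -0.113 ] 0.41
   [ 0.5901 -0.1061] 4.09
medium scene (392, 161, 46, 34)
medium side (232, 139, 50, 36)
   [0.4811 0.3222] 9.19
   [0.476  0.3153] 11.74
   [0.4796 0.3444] 7.33
small scene (337, 188, 30, 27)
small side (292, 172, 34, 29)
   [0.5573 0.113 ] 0.54
   [0.5567 0.112 ] 0.26
   [0.5586 0.1167] 0.42
board scene (172, 187, 60, 40)
board side (290, 285, 107, 81)
   [ 0.4563 -0.3543] 1.48
   [ 0.4513 -0.3586] 0.93
   [ 0.4573 -0.352 ] 1.52
```

View pics/c.png

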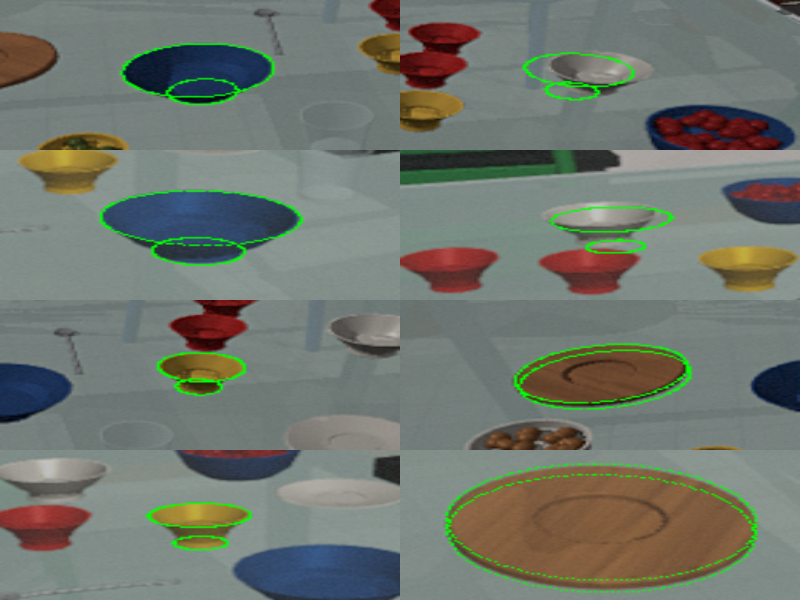

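The overlays match the large, small and board, and the crop confirms the identities. The white mask failed for the medium, so I'll fix that, locate the reds and check the wrist camera.

Run:
```python
from fit import *
import fit as F
V={n:(robot.camera_model(n),cv2.imread(f'pics/{n}.png')[:,:,::-1].copy()) for n in ['scene','side']}
def mk2(im,f,b):
    k=f(im.astype(int)).astype(np.uint8); m=np.zeros_like(k); u,v,w,h=b; sl=np.s_[v-h//2:v+h//2,u-w//2:u+w//2]; m[sl]=k[sl]
    n,l,st,_=cv2.connectedComponentsWithStats(m); return (l==1+np.argmax(st[1:,4])).astype(np.uint8)
wh=lambda a:a[...,0]-a[...,1]>-2
rd=lambda a:a[...,0]-a[...,1]>40
for o,f,bs in [('medium',wh,[(415,178,50,40),(257,157,52,40)]),('small',rd,[(354,176,36,26),(253,188,44,36)]),('small',rd,[(361,154,36,24),(204,188,44,36)])]:
    vs=[(V[n][0],mk2(V[n][1],f,b)) for n,b in zip(V,bs)]
    print(o,[cv2.boundingRect(k) for _,k in vs])
    for v in [vs,vs[:1],vs[1:]]:
        p,e=fit(o,v,pix2w(V['scene'][0],bs[0][:2],.03)[:2]); print('  ',p.round(4),round(e,2))
for t,c,z in [('spoon','scene',0.005),('tumbler','scene',.05),('saucer','scene',.01),('well','side',.015),('well','scene',.015)]:
    for d in robot.find_in(c,t)[:1]: print(t,d['box'],pix2w(V[c][0],d['box'][:2],z).round(3))
s=robot.state(); print({k:np.round(s[k],3) for k in ['joints','tool_pos','orientation','force','gripper_width']})
m=robot.camera_model('wrist'); q=rot(s['orientation'])
print(m, q.as_matrix().round(3), q.inv().apply(np.array(m['eye'])-s['tool_pos']).round(4),(q.inv()*rot(m['orientation'])).as_matrix().round(3))
```

```text
medium [(397, 162, 37, 30), (237, 142, 41, 29)]
   [0.4766 0.3517] 0.44
   [0.4754 0.3509] 0.15
   [0.4782 0.3558] 0.34
small [(341, 163, 28, 24), (236, 173, 35, 30)]
   [0.4177 0.1591] 0.52
   [0.4154 0.1584] 0.46
   [0.4189 0.1617] 0.14
small [(348, 143, 25, 14), (186, 172, 36, 30)]
   [0.2974 0.2133] 1.0
   [0.2948 0.2121] 1.34
   [0.2981 0.2157] 0.27
spoon [305.5, 185.9, 9.3, 35.9] [ 0.41  -0.012  0.005]
tumbler [329.5, 255.7, 26.6, 41.7] [ 0.773 -0.004  0.05 ]
saucer [409.8, 249.9, 50.5, 38.2] [0.762 0.23  0.01 ]
well [343.3, 324.1, 105.2, 80.7] [ 0.452 -0.366  0.015]
well [201.3, 210.5, 60.4, 42.2] [ 0.482 -0.357  0.015]
{'joints': array([1.006, 0.259, 0.021, 1.334, 0.   , 1.418]), 'tool_pos': array([0.22 , 0.504, 0.205]), 'orientation': array([-0.   ,  0.204,  0.979,  0.   ]), 'force': array([ 0.364,  0.089, -0.751]), 'gripper_width': np.float64(0.085)}
{'vfov': 67.63156152320639, 'cx': 320.0318810893733, 'cy': 202.3355085248049, 'D': array([-0.01035028,  0.        ,  0.        ,  0.        ,  0.        ]), 'eye': array([0.15807785, 0.53254875, 0.3728661 ]), 'orientation': array([ 0.82889692, -0.11431792, -0.07447227,  0.54250824])} [[-0.916  0.4    0.   ]
 [ 0.4    0.916  0.   ]
 [ 0.     0.    -1.   ]] [ 0.0683  0.0013 -0.1674] [[ 0.     0.963  0.27 ]
 [ 1.    -0.     0.001]
 [ 0.001  0.27  -0.963]]
```

```bash
cat > plan.py <<'E'
from h import *
TH=np.radians(33.3); G={'large':(.078,.062),'medium':(.062,.060),'small':(.047,.056)}
def goal(o,c,az,z0=0,s=.030,back=0,up=0):
    r,h=G[o]; az=np.radians(az); a=np.array([np.cos(az),np.sin(az),0]); k=np.array([0,0,1.])
    d=-np.cos(TH)*k-np.sin(TH)*a; y=-np.cos(TH)*a+np.sin(TH)*k; x=np.cross(y,d)
    p=np.array([c[0],c[1],z0+h])+a*(r-.0015/np.cos(TH))+d*(s-back)+k*up
    return p,R.from_matrix(np.c_[x,y,d])
def delta(g,frm=None):
    s=robot.state(); p,q=frm or (np.array(s['tool_pos']),rot(s['orientation']))
    dp=(g[0]-p)*100; rv=(g[1]*q.inv()).as_rotvec()
    print('dp cm',dp.round(2),'rot',rv.round(3),'| max rows', np.ceil(max(np.linalg.norm(dp)/6.25,np.linalg.norm(rv)/.187)),'| per row over 8',(dp/8).round(3),(rv/8).round(4))
E
python3 - <<'E'
from plan import *
g=goal('large',(.588,-.112),169,back=.09,up=.02); print(g[0].round(3)); delta(g)
E
```

```text
[ 0.481 -0.091  0.132]
dp cm [ 26.07 -59.52  -7.33] rot [ 0.291 -0.555 -1.31 ] | max rows 11.0 | per row over 8 [ 3.259 -7.44  -0.917] [ 0.0364 -0.0694 -0.1638]
```

Emit:
servo_tool --targets '[{"dp": [1.86,-4.25,0.3],"rotation": [0.0208,-0.0396,-0.0936],"gripper": 8.5},{"dp": [1.86,-4.25,0.3],"rotation": [0.0208,-0.0396,-0.0936],"gripper": 8.5},{"dp": [1.86,-4.25,0.3],"rotation": [0.0208,-0.0396,-0.0936],"gripper": 8.5},{"dp": [1.86,-4.25,0.3],"rotation": [0.0208,-0.0396,-0.0936],"gripper": 8.5},{"dp": [1.86,-4.25,0.3],"rotation": [0.0208,-0.0396,-0.0936],"gripper": 8.5},{"dp": [1.86,-4.25,0.3],"rotation": [0.0208,-0.0396,-0.0936],"gripper": 8.5},{"dp": [1.86,-4.25,0.3],"rotation": [0.0208,-0.0396,-0.0936],"gripper": 8.5}]'

```text
time: 1.72
tool_pos: [0.3506, 0.2052, 0.2269]
orientation: [0.119, 0.506, 0.849, 0.098]
force: [0.8, -0.2, 0.1]
gripper_width: 0.0847
gripper_force: 0.0
```

Emit:
servo_tool --targets '[{"dp": [1.86,-4.25,-1.3],"rotation": [0.0208,-0.0396,-0.0936],"gripper": 3.5},{"dp": [1.86,-4.25,-1.3],"rotation": [0.0208,-0.0396,-0.0936],"gripper": 3.5},{"dp": [1.86,-4.25,-1.3],"rotation": [0.0208,-0.0396,-0.0936],"gripper": 3.5},{"dp": [1.86,-4.25,-1.3],"rotation": [0.0208,-0.0396,-0.0936],"gripper": 3.5},{"dp": [1.86,-4.25,-1.3],"rotation": [0.0208,-0.0396,-0.0936],"gripper": 3.5},{"dp": [1.86,-4.25,-1.3],"rotation": [0.0208,-0.0396,-0.0936],"gripper": 3.5},{"dp": [1.86,-4.25,-1.3],"rotation": [0.0208,-0.0396,-0.0936],"gripper": 3.5},{"dp": [0,0,0],"rotation": [0,0,0],"gripper": 3.5}]'

```text
time: 2.72
tool_pos: [0.4804, -0.0931, 0.1343]
orientation: [0.221, 0.741, 0.608, 0.181]
force: [-0.5, 0.6, -0.8]
gripper_width: 0.0346
gripper_force: 0.0
```

Run:
```python
from plan import *
g=goal('large',(.588,-.112),169,back=.09,up=.02); delta(g)
print(robot.state()['joints'],robot.state()['tool_pos'])
snap('wrist','w1.png')
```

```text
dp cm [ 0.05  0.19 -0.21] rot [-0.001 -0.002  0.004] | max rows 1.0 | per row over 8 [ 0.006  0.024 -0.027] [-0.0001 -0.0002  0.0005]
[-0.45876032 -0.1505063  -0.79891552  0.35915853  0.1430191   1.34998736] [ 0.48035038 -0.0930573   0.13427886]
```

View pics/w1.png

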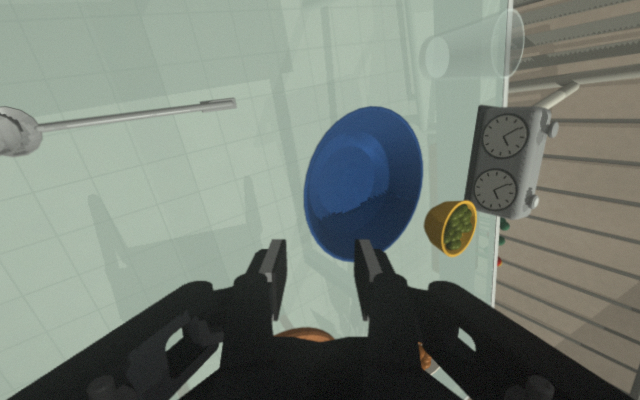

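The wrist view shows the large bowl at (363,184), almost whole, with the fingers at its lower edge. I'll refine the large from here.

```bash
cat >> fit.py <<'E'
def wfit(o,box,x0,name=None,im=None):
    m,im=snap('wrist',name); mk=mask(im,o,box); print(cv2.boundingRect(mk)); p,e=fit(o,[(m,mk)],x0); print(o,p.round(4),round(e,2)); return p
E
python3 - <<'E'
from plan import *
import fit as F
p=F.wfit('large',(363,184,135,170),(.588,-.112))
delta(goal('large',p,169)); delta(goal('large',p,169),goal('large',p,169,back=.05))
E
```

```text
(305, 109, 117, 153)
large [ 0.5873 -0.111 ] 1.56
dp cm [ 4.85 -0.86 -9.82] rot [-0.001 -0.002  0.   ] | max rows 2.0 | per row over 8 [ 0.607 -0.107 -1.228] [-0.0001 -0.0002  0.0001]
dp cm [ 2.69 -0.52 -4.18] rot [0. 0. 0.] | max rows 1.0 | per row over 8 [ 0.337 -0.065 -0.522] [0. 0. 0.]
```

Emit:
servo_tool --targets '[{"dp": [1.08,-0.17,-2.82],"rotation": [0,0,0],"gripper": 3.5},{"dp": [1.08,-0.17,-2.82],"rotation": [0,0,0],"gripper": 3.5},{"dp": [0.9,-0.17,-1.4],"rotation": [0,0,0],"gripper": 3.5},{"dp": [0.9,-0.17,-1.4],"rotation": [0,0,0],"gripper": 3.5},{"dp": [0.89,-0.18,-1.38],"rotation": [0,0,0],"gripper": 3.5},{"dp": [0,0,0],"rotation": [0,0,0],"gripper": 3.5}]'

```text
time: 3.58
tool_pos: [0.529, -0.0984, 0.0369]
orientation: [0.22, 0.739, 0.61, 0.182]
force: [-0.2, 0.5, 0.1]
gripper_width: 0.0352
gripper_force: 0.0
```

Run:
```python
from plan import *
delta(goal('large',(.588,-.1115),169)); print(robot.state()['force'])
snap('wrist','w2.png')
```

```text
dp cm [ 0.03 -0.17  0.  ] rot [-0.001 -0.002 -0.002] | max rows 1.0 | per row over 8 [ 0.004 -0.021  0.   ] [-0.0001 -0.0002 -0.0003]
[-0.16056314  0.4816599   0.11759401]
```

View pics/w2.png

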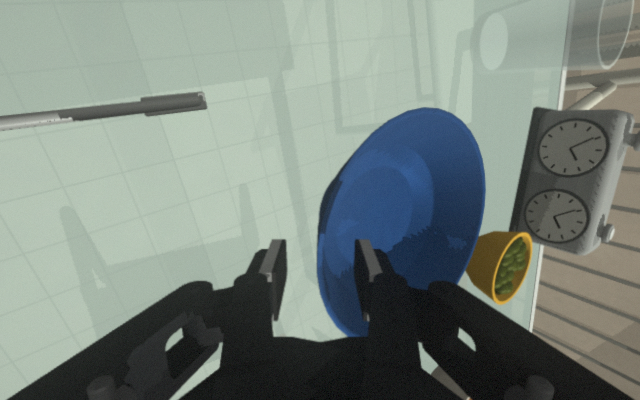

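The wall at column 318 sits midway between the pads (283 and 357). Closing.

Emit:
servo_tool --targets '[{"dp": [0,-0.17,0],"rotation": [0,0,0],"gripper": 2.0},{"dp": [0,0,0],"rotation": [0,0,0],"gripper": 1.0},{"dp": [0,0,0],"rotation": [0,0,0],"gripper": 0.5},{"dp": [0,0,0],"rotation": [0,0,0],"gripper": 0.0},{"dp": [0,0,0],"rotation": [0,0,0],"gripper": 0.0},{"dp": [0,0,0],"rotation": [0,0,0],"gripper": 0.0}]' --squeeze 40

```text
time: 4.38
tool_pos: [0.529, -0.1013, 0.0373]
orientation: [0.221, 0.739, 0.609, 0.182]
force: [-1.8, 1.4, 1.9]
gripper_width: 0.0005
gripper_force: 31.2
```

Emit:
servo_tool --targets '[{"dp": [0,0,0.5],"rotation": [0,0,0],"gripper": 0.0},{"dp": [0,0,1],"rotation": [0,0,0],"gripper": 0.0},{"dp": [0,0,2],"rotation": [0,0,0],"gripper": 0.0},{"dp": [0,0,3],"rotation": [0,0,0],"gripper": 0.0},{"dp": [0,0,3],"rotation": [0,0,0],"gripper": 0.0},{"dp": [0,0,0],"rotation": [0,0,0],"gripper": 0.0}]'

```text
time: 5.12
tool_pos: [0.5303, -0.1018, 0.1355]
orientation: [0.223, 0.739, 0.609, 0.183]
force: [-0.2, -0.6, -2.0]
gripper_width: 0.0009
gripper_force: 32.2
```

```bash
cat >> fit.py <<'E'
def model6(o,P,up):
    # rim+foot rings of a tilted cover with underside centre P
    k=up/np.linalg.norm(up); a=np.cross(k,[0,1,0]); a/=np.linalg.norm(a); b=np.cross(k,a); r,h,f=OBJ[o]
    g=lambda rr,z: P+z*k+rr*(np.outer(np.cos(t),a)+np.outer(np.sin(t),b))
    return np.r_[g(r,h),g(f,0)]
def fit5(o,views,x0):
    hs=[]
    for m,mk in views:
        c=max(cv2.findContours(mk,cv2.RETR_EXTERNAL,cv2.CHAIN_APPROX_NONE)[0],key=len); hs.append((m,cv2.convexHull(c)[:,0].astype(float)))
    def res(p):
        out=[]
        for m,c in hs:
            H=cv2.convexHull(w2pix(m,model6(o,p[:3],np.array([p[3],p[4],1]))).astype(np.float32)); out+=[cv2.pointPolygonTest(H,tuple(map(float,q)),True)-.4 for q in c]
        return out
    s=least_squares(res,list(x0)+[0,0],loss='soft_l1',diff_step=1e-3,x_scale=[.1,.1,.1,1,1]); return s.x,np.sqrt(np.mean(np.square(res(s.x))))
def inhand(o,g,color=None):
    """views of the held cover from scene+side+wrist; g = guess of underside centre"""
    vs=[]
    for n in ['scene','side','wrist']:
        m,im=snap(n,f'ih_{o}_{n}.png'); q=w2pix(m,model6(o,np.array(g),np.array([0,0,1.]))); lo,hi=q.min(0)-12,q.max(0)+12
        mk=mask(im,o,(*(lo+hi)/2,*(hi-lo))); print(n,cv2.boundingRect(mk)); vs.append((m,mk))
    for v in [vs,vs[:2]]:
        p,e=fit5(o,v,g); print('held',p.round(4),round(e,2))
    return p
E
python3 - <<'E'
from plan import *
import fit as F
s=robot.state(); print(s['gripper_width'],s['gripper_force'],s['force'],s['tool_pos'])
delta(goal('large',(.588,-.1115),169,z0=.095))
F.inhand('large',(.588,-.1115,.095))
E
```

```text
0.0009373710978923067 32.16416265262524 [-0.15091298 -0.60105759 -2.04058509] [ 0.53027955 -0.10176346  0.13550265]
dp cm [-0.09  0.17 -0.36] rot [ 0.002  0.004 -0.   ] | max rows 1.0 | per row over 8 [-0.011  0.021 -0.045] [ 0.0002  0.0005 -0.    ]
scene (250, 171, 55, 42)
side (323, 170, 66, 36)
wrist (312, 109, 104, 180)
held [ 0.5586 -0.1071  0.0722  0.4341 -0.122 ] 9.52
held [ 0.5697 -0.1176  0.0849  0.2887  0.02  ] 3.48
```

```bash
cat > show.py <<'E'
import cv2,numpy as np,sys
from h import *
def show(o,c,out,pre):
    ims=[cv2.imread(f'pics/{pre}{o}_{n}.png') for n in ['scene','side','wrist']]
    r=[]
    for n,im in zip(['scene','side'],ims):
        u,v=w2pix(robot.camera_model(n),c)[0].astype(int); u=np.clip(u,70,570);v=np.clip(v,50,350); r.append(cv2.resize(im[v-50:v+50,u-67:u+67],(400,300),interpolation=cv2.INTER_CUBIC))
    w=cv2.resize(ims[2],(480,300)); w=np.pad(w,((0,0),(0,320),(0,0)))
    cv2.imwrite('pics/'+out,np.vstack([np.hstack(r),w]))
E
python3 -c "
from show import *
show('large',(.588,-.11,.13),'s1.png','ih_')"
```

```text
(no output)
```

View pics/s1.png

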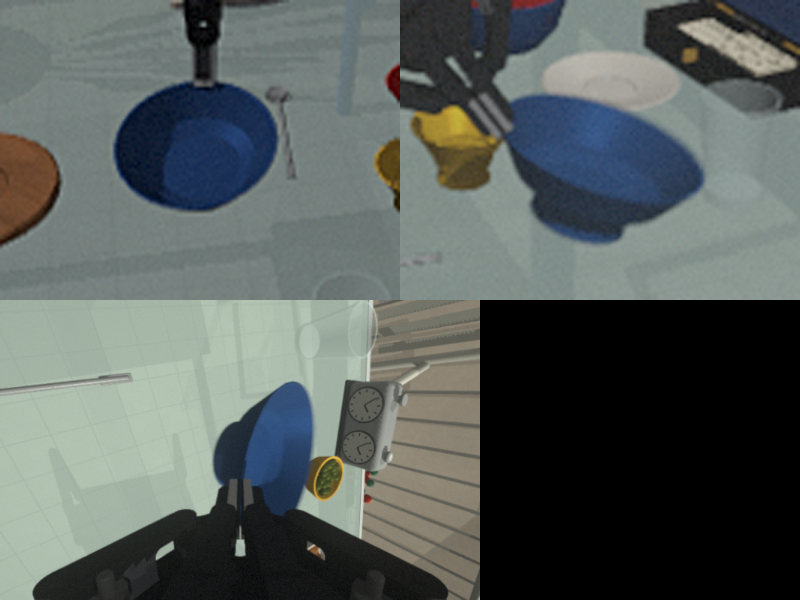

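The large bowl is held, but it hangs tilted with its far side low, because the finger linkage gives. I'll raise the squeeze and measure the tilt properly.

Emit:
servo_tool --targets '[{"dp": [0,0,0],"rotation": [0,0,0],"gripper": 0.0},{"dp": [0,0,0],"rotation": [0,0,0],"gripper": 0.0},{"dp": [0,0,0],"rotation": [0,0,0],"gripper": 0.0}]' --squeeze 100

```text
time: 5.65
tool_pos: [0.5289, -0.1012, 0.1317]
orientation: [0.22, 0.739, 0.61, 0.182]
force: [-0.3, 0.2, -2.1]
gripper_width: 0.0008
gripper_force: 39.7
```

```bash
cat >> fit.py <<'E'
def mask2(im,o,box):
    a=im.astype(int); r,g,b=a[...,0],a[...,1],a[...,2]
    k={'large':(b-r>22)&(b-g>8),'medium':(r-g>-2)&(r>70),'small':(r-b>35)&(g-b>20),'board':r-b>25}[o]
    m=np.zeros(k.shape,np.uint8); u,v0,w,hh=box; sl=np.s_[max(0,int(v0-hh/2)):max(0,int(v0+hh/2)),max(0,int(u-w/2)):max(0,int(u+w/2))]
    m[sl]=k[sl]; n,l,st,_=cv2.connectedComponentsWithStats(m); return (l==1+np.argmax(st[1:,4])).astype(np.uint8)
def held(o,g,up0=(0,0),cams=('scene','side','wrist'),tag='h',ex={}):
    hs=[]
    for n in cams:
        m,im=snap(n,f'{tag}_{o}_{n}.png'); q=w2pix(m,model6(o,np.array(g),np.array([*up0,1.]))); lo,hi=q.min(0)-14,q.max(0)+14
        mk=mask2(im,o,(*(lo+hi)/2,*(hi-lo)))
        dark=cv2.dilate((im.max(2)<45).astype(np.uint8)*(1-cv2.dilate(mk,np.ones((3,3)))),np.ones((11,11)))
        c=max(cv2.findContours(mk,cv2.RETR_EXTERNAL,cv2.CHAIN_APPROX_NONE)[0],key=len); c=cv2.convexHull(c)[:,0]
        c=[q for q in c if not dark[q[1],q[0]] and 1<q[0]<638 and 1<q[1]<398]; print(n,cv2.boundingRect(mk),len(c)); hs.append((m,c))
    def res(p):
        out=[]
        for m,c in hs:
            H=cv2.convexHull(w2pix(m,model6(o,p[:3],np.array([p[3],p[4],1]))).astype(np.float32)); out.append([cv2.pointPolygonTest(H,tuple(map(float,q)),True)-.4 for q in c])
        return out
    s=least_squares(lambda p:np.concatenate(res(p)),list(g)+list(up0),loss='soft_l1',diff_step=1e-3,x_scale=[.1,.1,.1,1,1])
    print('held',s.x.round(4),'tilt deg',np.degrees(np.arctan(s.x[3:])).round(1),[round(float(np.sqrt(np.mean(np.square(r)))),2) for r in res(s.x)]); return s.x
E
python3 - <<'E'
from plan import *
import fit as F
s=robot.state(); print(s['gripper_width'],s['gripper_force'],s['force'],s['tool_pos'])
F.held('large',(.58,-.11,.09),(.25,0))
F.held('large',(.58,-.11,.09),(.25,0),('scene','side'))
E
```

```text
0.0008176762120151603 39.7330380580388 [-0.30317245  0.17376417 -2.11753782] [ 0.52887841 -0.10121671  0.13173624]
scene (251, 171, 55, 48) 31
side (323, 172, 64, 45) 23
wrist (309, 108, 114, 181) 30
held [ 0.5637 -0.1093  0.0732  0.4027 -0.0795] tilt deg [21.9 -4.5] [0.37, 3.27, 7.93]
scene (251, 171, 55, 46) 30
side (323, 170, 66, 45) 23
held [ 0.5678 -0.1104  0.078   0.3376 -0.0763] tilt deg [18.7 -4.4] [0.4, 3.1]
```

```bash
python3 -c "
import cv2,numpy as np
a=cv2.imread('pics/h_large_side.png');b=cv2.imread('pics/h_large_wrist.png')
a=cv2.resize(a[140:240,280:413],(800,600),interpolation=cv2.INTER_CUBIC)[:, :400*2]
b=cv2.resize(b[190:390,200:440],(480,400))
a=cv2.resize(a,(640,480)); 
cv2.imwrite('pics/s2.png',np.hstack([cv2.resize(a,(400,300)),cv2.resize(b,(360,300))]))
"
```

```text
(no output)
```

View pics/s2.png

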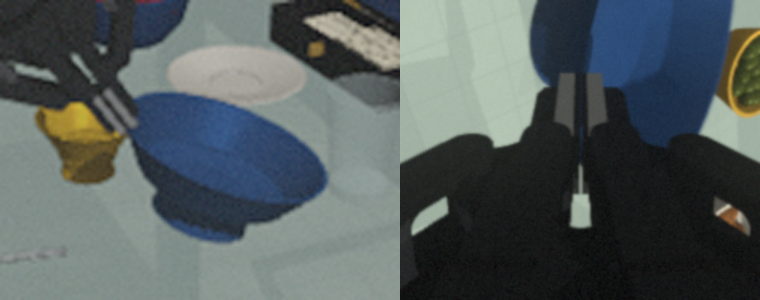

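Run:
```python
from plan import *
s=robot.state(); q=rot(s['orientation']); p=np.array(s['tool_pos']); M=q.as_matrix()
print(s['gripper_width'],s['gripper_force'],M.round(3))
m=robot.camera_model('side'); mw=robot.camera_model('wrist')
for b in [0,.01,.019,.03,.05]:
    P=p-M[:,2]*b; uv=w2pix(m,P)[0]; uw=w2pix(mw,P)[0]; print(b,'side crop',((uv-[280,140])*3.0).round(),'wrist crop',((uw-[200,190])*1.5).round())
    for off in (-.009,.009):
        uv=w2pix(m,P+M[:,1]*off)[0]; print('   y',off,((uv-[280,140])*3).round())
```

```text
0.0004092445653913709 36.52398994232499 [[ 0.191  0.821  0.539]
 [ 0.982 -0.16  -0.105]
 [ 0.     0.549 -0.836]]
0 side crop [145. 152.] wrist crop [180.  73.]
   y -0.009 [135. 159.]
   y 0.009 [155. 145.]
0.01 side crop [137. 142.] wrist crop [181.  83.]
   y -0.009 [127. 149.]
   y 0.009 [148. 135.]
0.019 side crop [131. 133.] wrist crop [181.  93.]
   y -0.009 [120. 140.]
   y 0.009 [141. 126.]
0.03 side crop [122. 122.] wrist crop [181. 107.]
   y -0.009 [112. 130.]
   y 0.009 [133. 115.]
0.05 side crop [106. 102.] wrist crop [181. 138.]
   y -0.009 [ 96. 110.]
   y 0.009 [117.  95.]
```

The cover seems to have slid toward the fingertips. I'll set it back down gently and regrip.

Emit:
servo_tool --targets '[{"dp": [0,0,-2],"rotation": [0,0,0],"gripper": 0.0},{"dp": [0,0,-2],"rotation": [0,0,0],"gripper": 0.0},{"dp": [0,0,-1],"rotation": [0,0,0],"gripper": 0.0},{"dp": [0,0,-0.7],"rotation": [0,0,0],"gripper": 0.0},{"dp": [0,0,0],"rotation": [0,0,0],"gripper": 0.0}]' --squeeze 30

```text
time: 6.52
tool_pos: [0.5291, -0.1013, 0.0752]
orientation: [0.221, 0.739, 0.609, 0.182]
force: [0.3, -0.2, -2.1]
gripper_width: 0.001
gripper_force: 38.6
```

Emit:
servo_tool --targets '[{"dp": [0,0,-0.5],"rotation": [0,0,0],"gripper": 0.0},{"dp": [0,0,-0.5],"rotation": [0,0,0],"gripper": 0.0},{"dp": [0,0,0],"rotation": [0,0,0],"gripper": 0.0}]'

```text
time: 6.9
tool_pos: [0.5289, -0.1012, 0.0649]
orientation: [0.221, 0.739, 0.609, 0.182]
force: [-0.6, -0.3, -1.1]
gripper_width: 0.0007
gripper_force: 33.7
```

Emit:
servo_tool --targets '[{"dp": [0,0,-0.5],"rotation": [0,0,0],"gripper": 0.0},{"dp": [0,0,-0.5],"rotation": [0,0,0],"gripper": 0.0},{"dp": [0,0,0],"rotation": [0,0,0],"gripper": 0.0}]'

```text
time: 7.28
tool_pos: [0.5288, -0.1012, 0.0547]
orientation: [0.221, 0.739, 0.609, 0.182]
force: [0.8, 0.8, -1.3]
gripper_width: 0.0006
gripper_force: 29.8
```

Run:
```python
from plan import *
import fit as F
F.held('large',(.58,-.11,.015),(.1,0),('scene','side'))
F.held('large',(.58,-.11,.015),(.1,0),('scene',))
F.held('large',(.58,-.11,.015),(.1,0),('wrist',))
```

```text
scene (253, 191, 53, 41) 29
side (323, 197, 67, 49) 24
held [ 0.5776 -0.1114  0.0076  0.1721 -0.0727] tilt deg [ 9.8 -4.2] [0.24, 0.25]
scene (254, 191, 52, 41) 27
held [ 0.5802 -0.1122  0.0094  0.1763 -0.0666] tilt deg [10.  -3.8] [0.18]
wrist (304, 108, 150, 181) 31
held [ 0.5796 -0.1115  0.0032  0.1662 -0.0543] tilt deg [ 9.4 -3.1] [0.34]
```

The fits are good now and show no slip (depth about 32 mm). The tilt is linkage compliance, so I'll keep this grip, lift, measure the pose in hand and tilt the tool to compensate.

Emit:
servo_tool --targets '[{"dp": [0,0,1],"rotation": [0,0,0],"gripper": 0.0},{"dp": [0,0,2],"rotation": [0,0,0],"gripper": 0.0},{"dp": [0,0,2.5],"rotation": [0,0,0],"gripper": 0.0},{"dp": [0,0,2],"rotation": [0,0,0],"gripper": 0.0},{"dp": [0,0,0.5],"rotation": [0,0,0],"gripper": 0.0},{"dp": [0,0,0],"rotation": [0,0,0],"gripper": 0.0}]' --squeeze 100

```text
time: 8.22
tool_pos: [0.5289, -0.1012, 0.1354]
orientation: [0.221, 0.739, 0.609, 0.182]
force: [0.5, 0.3, -2.2]
gripper_width: 0.0005
gripper_force: 37.7
```

```bash
cat >> plan.py <<'E'
def place(b,target,yaw,p=None):
    """b: fitted [x,y,z,ux,uy]; target underside centre; yaw: extra turn about z (deg). prints tool delta"""
    s=robot.state(); tp=np.array(s['tool_pos']) if p is None else p
    u=np.array([b[3],b[4],1]);u/=np.linalg.norm(u); ax=np.cross(u,[0,0,1]); n=np.linalg.norm(ax)
    D=R.from_euler('z',yaw,degrees=True)*R.from_rotvec(ax/max(n,1e-9)*np.arcsin(n))
    g=np.array(target)+D.apply(tp-np.array(b[:3])); q=D*rot(s['orientation'])
    delta((g,q)); print('goal tcp',g.round(4),'lean',np.degrees(np.arccos(-q.as_matrix()[2,2])).round(1)); return g,q
E
python3 - <<'E'
from plan import *
import fit as F
b=F.held('large',(.572,-.11,.08),(.3,-.07))
F.held('large',(.572,-.11,.08),(.3,-.07),('scene','side'))
F.held('large',(.572,-.11,.08),(.3,-.07),('wrist',))
print(robot.state()['gripper_width'],robot.state()['gripper_force'])
place(b,(.457,-.355,.08),-27)
E
```

```text
scene (251, 170, 54, 47) 26
side (322, 170, 66, 45) 23
wrist (308, 108, 116, 181) 32
held [ 0.5624 -0.1091  0.0775  0.405  -0.0746] tilt deg [22.  -4.3] [0.62, 3.55, 7.37]
scene (251, 170, 55, 47) 29
side (323, 170, 65, 45) 23
held [ 0.5639 -0.1095  0.0787  0.3838 -0.0836] tilt deg [21.  -4.8] [0.37, 2.95]
wrist (310, 108, 114, 181) 32
held [ 0.609  -0.1198  0.0384  0.362   0.0009] tilt deg [19.9  0.1] [2.83]
0.0009426942610237406 37.63061661637039
dp cm [-11.33 -21.99  -1.5 ] rot [-0.16  -0.36  -0.465] | max rows 4.0 | per row over 8 [-1.416 -2.749 -0.187] [-0.02   -0.045  -0.0581]
goal tcp [ 0.4155 -0.3211  0.1195] lean 55.6
```

```bash
sed -i 's/lo,hi=q.min(0)-14,q.max(0)+14/lo,hi=q.min(0)-mg,q.max(0)+mg/; s/def held(o,g,/def held(o,g,/; s/tag=.h.,ex={}/tag="h",mg=35/' fit.py
python3 - <<'E'
from plan import *
import fit as F
g=(.567,-.11,.082);u=(.33,-.07)
b=F.held('large',g,u)
F.held('large',g,u,('scene','side'))
F.held('large',g,u,('wrist',))
for n in ['side','wrist']:
    m=robot.camera_model(n); im=cv2.imread(f'pics/h_large_{n}.png'); a=im[:,:,::-1]
    q=w2pix(m,F.model6('large',b[:3],np.array([b[3],b[4],1])))
    for x,y in q.round().astype(int): cv2.circle(im,(x,y),0,(0,255,0),-1)
    mk=F.mask2(np.ascontiguousarray(a),'large',(*(q.min(0)+q.max(0))/2,*(np.ptp(q,axis=0)+70)))
    c=cv2.findContours(mk,0,1)[0]; cv2.drawContours(im,c,-1,(0,0,255),1)
    cv2.imwrite(f'pics/o_{n}.png',im)
a=cv2.imread('pics/o_side.png')[130:250,280:440];b=cv2.imread('pics/o_wrist.png')[70:330,230:530]
cv2.imwrite('pics/s3.png',np.hstack([cv2.resize(a,(400,300)),cv2.resize(b,(346,300))]))
E
```

```text
scene (251, 170, 55, 47) 31
side (322, 170, 66, 45) 23
wrist (308, 108, 116, 181) 28
held [ 0.5636 -0.1097  0.0778  0.3978 -0.0704] tilt deg [21.7 -4. ] [0.46, 3.84, 7.0]
scene (251, 170, 54, 47) 27
side (323, 170, 65, 44) 23
held [ 0.5654 -0.1103  0.0795  0.3766 -0.0743] tilt deg [20.6 -4.3] [0.36, 3.29]
wrist (304, 108, 120, 181) 29
held [ 0.5805 -0.1125  0.0619  0.3488 -0.0609] tilt deg [19.2 -3.5] [3.08]
```

View pics/s3.png

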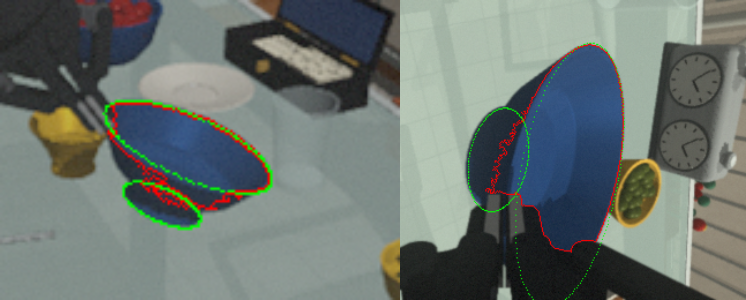

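```bash
sed -i "s/'large':(b-r>22)&(b-g>8)/'large':(b>1.3*r)\&(b>1.12*g)\&(b-r>7)/" fit.py
python3 - <<'E'
from plan import *
import fit as F
g=(.5636,-.11,.078);u=(.39,-.07)
b=F.held('large',g,u)
F.held('large',g,u,('scene','side'))
place(b,(.457,-.355,.08),-27)
E
```

```text
scene (251, 170, 54, 47) 27
side (323, 170, 65, 51) 25
wrist (287, 108, 137, 192) 36
held [ 0.5634 -0.1086  0.0766  0.3724 -0.0878] tilt deg [20.4 -5. ] [0.39, 0.74, 0.51]
scene (251, 170, 54, 47) 27
side (323, 170, 65, 51) 24
held [ 0.5646 -0.1093  0.0778  0.3589 -0.0945] tilt deg [19.7 -5.4] [0.21, 0.34]
dp cm [-11.35 -21.95  -1.3 ] rot [-0.166 -0.329 -0.466] | max rows 4.0 | per row over 8 [-1.419 -2.744 -0.163] [-0.0208 -0.0412 -0.0582]
goal tcp [ 0.4155 -0.3208  0.1223] lean 54.2
```

Emit:
servo_tool --targets '[{"dp": [-1.42,-2.74,-0.16],"rotation": [-0.0208,-0.0412,-0.0582],"gripper": 0.0},{"dp": [-1.42,-2.74,-0.16],"rotation": [-0.0208,-0.0412,-0.0582],"gripper": 0.0},{"dp": [-1.42,-2.74,-0.16],"rotation": [-0.0208,-0.0412,-0.0582],"gripper": 0.0},{"dp": [-1.42,-2.74,-0.16],"rotation": [-0.0208,-0.0412,-0.0582],"gripper": 0.0},{"dp": [-1.42,-2.74,-0.16],"rotation": [-0.0208,-0.0412,-0.0582],"gripper": 0.0},{"dp": [-1.42,-2.74,-0.16],"rotation": [-0.0208,-0.0412,-0.0582],"gripper": 0.0},{"dp": [-1.42,-2.74,-0.16],"rotation": [-0.0208,-0.0412,-0.0582],"gripper": 0.0},{"dp": [-1.42,-2.74,-0.16],"rotation": [-0.0208,-0.0412,-0.0582],"gripper": 0.0}]'

```text
time: 10.07
tool_pos: [0.429, -0.3326, 0.1484]
orientation: [0.399, 0.806, 0.395, 0.188]
force: [0.5, 0.2, -1.8]
gripper_width: 0.001
gripper_force: 39.5
```

Emit:
servo_tool --targets '[{"dp": [0,0,0],"rotation": [0,0,0],"gripper": 0.0},{"dp": [0,0,0],"rotation": [0,0,0],"gripper": 0.0}]'

```text
time: 10.32
tool_pos: [0.4292, -0.331, 0.1473]
orientation: [0.398, 0.806, 0.396, 0.188]
force: [0.0, 1.0, -2.2]
gripper_width: 0.0009
gripper_force: 43.1
```

```bash
cat > well.py <<'E'
from fit import *
# board/well: fit disc outline from first pictures with proper hull, plus well ellipse edge by eye-free check
V={n:(robot.camera_model(n),cv2.imread(f'pics/{n}.png')[:,:,::-1].copy()) for n in ['scene','side']}
vs=[(V['scene'][0],mask2(V['scene'][1],'board',(202,207,80,56))),(V['side'][0],mask2(V['side'][1],'board',(343,324,130,100)))]
print([cv2.boundingRect(k) for _,k in vs])
for v in [vs,vs[:1],vs[1:]]:
    p,e=fit('board',v,(.457,-.355)); print('board',p.round(4),round(e,2))
E
python3 well.py
python3 - <<'E'
from plan import *
import fit as F
g=(.457,-.355,.08)
b=F.held('large',g,(0,0))
b2=F.held('large',g,(0,0),('scene','side'))
place(b,(.456,-.3545,.04),0); place(b2,(.456,-.3545,.04),0)
E
```

```text
[(172, 187, 60, 40), (289, 285, 109, 82)]
board [ 0.4565 -0.354 ] 1.32
board [ 0.4509 -0.3593] 0.85
board [ 0.4572 -0.3522] 1.16
scene (162, 156, 53, 40) 21
side (307, 227, 96, 71) 36
wrist (281, 109, 130, 194) 34
held [ 0.4655 -0.3607  0.0975  0.0887 -0.0675] tilt deg [ 5.1 -3.9] [0.32, 0.36, 0.48]
scene (161, 156, 54, 39) 21
side (307, 225, 97, 71) 31
held [ 0.4687 -0.3619  0.1013  0.0393 -0.0425] tilt deg [ 2.3 -2.4] [0.45, 0.24]
dp cm [-1.37  0.94 -6.29] rot [-0.067 -0.088 -0.   ] | max rows 2.0 | per row over 8 [-0.171  0.118 -0.787] [-0.0084 -0.011  -0.    ]
goal tcp [ 0.4159 -0.3215  0.0848] lean 58.6
dp cm [-1.45  0.93 -6.42] rot [-0.042 -0.039  0.   ] | max rows 2.0 | per row over 8 [-0.181  0.117 -0.803] [-0.0053 -0.0049  0.    ]
goal tcp [ 0.4152 -0.3216  0.0836] lean 55.6
```

```bash
cat >> well.py <<'E'
for r,f,h in [(.095,.085,.018),(.095,.075,.018),(.095,.06,.018),(.095,.06,.014),(.093,.08,.018)]:
    OBJ['board']=(r,h,f)
    print(r,f,h,[(q[0].round(4),round(q[1],2)) for q in (fit('board',v,(.457,-.355)) for v in [vs,vs[:1],vs[1:]])])
s=robot.state(); print(s['joints'].round(3) if hasattr(s['joints'],'round') else s['joints'])
E
python3 well.py
```

```text
[(172, 187, 60, 40), (289, 285, 109, 82)]
board [ 0.4565 -0.354 ] 1.32
board [ 0.4509 -0.3593] 0.85
board [ 0.4572 -0.3522] 1.16
0.095 0.085 0.018 [(array([ 0.4539, -0.36  ]), np.float64(0.81)), (array([ 0.4583, -0.3577]), np.float64(0.42)), (array([ 0.4534, -0.3605]), np.float64(0.71))]
0.095 0.075 0.018 [(array([ 0.4531, -0.3618]), np.float64(1.41)), (array([ 0.4619, -0.3566]), np.float64(0.62)), (array([ 0.4521, -0.3632]), np.float64(1.1))]
0.095 0.06 0.018 [(array([ 0.4531, -0.3618]), np.float64(1.42)), (array([ 0.4619, -0.3566]), np.float64(0.62)), (array([ 0.4521, -0.3632]), np.float64(1.1))]
0.095 0.06 0.014 [(array([ 0.4539, -0.3595]), np.float64(1.18)), (array([ 0.4573, -0.3576]), np.float64(0.71)), (array([ 0.4535, -0.3601]), np.float64(1.34))]
0.093 0.08 0.018 [(array([ 0.4529, -0.3626]), np.float64(1.73)), (array([ 0.4602, -0.3571]), np.float64(0.85)), (array([ 0.4517, -0.3644]), np.float64(1.77))]
[-0.936 -0.113 -1.041 -0.252  0.208  1.391]
```

```bash
cat > ring.py <<'E'
from fit import *
from scipy.ndimage import map_coordinates
from scipy.optimize import minimize
def score(p,views,r,z):
    s=0
    for m,G in views:
        q=w2pix(m,ring(p[0],p[1],r,z)); s+=map_coordinates(G,[q[:,1],q[:,0]],order=1).mean()/G.std()
    return s
def grad(im):
    g=cv2.GaussianBlur(cv2.cvtColor(im,cv2.COLOR_RGB2GRAY).astype(np.float32),(0,0),.9)
    return np.hypot(cv2.Sobel(g,5,1,0),cv2.Sobel(g,5,0,1))
def search(views,r,z,c,w=.012):
    xs=np.arange(-w,w+1e-9,.0005); S=np.array([[score((c[0]+a,c[1]+b),views,r,z) for b in xs] for a in xs]); i,j=np.unravel_index(S.argmax(),S.shape)
    return c[0]+xs[i],c[1]+xs[j],S.max(),S.mean()
if __name__=='__main__':
    V=[]
    for n,b in [('scene',(202,207)),('side',(343,324))]:
        G=grad(cv2.imread(f'pics/{n}.png')[:,:,::-1].copy()); k=np.zeros_like(G); k[b[1]-60:b[1]+60,b[0]-70:b[0]+70]=1; V.append((robot.camera_model(n),G*k))
    for r,z in [(.0405,.018),(.0405,.012),(.095,.018)]:
        for v in (V,V[:1],V[1:]): print(r,z,np.round(search(v,r,z,(.455,-.357)),4))
E
python3 ring.py
python3 - <<'E'
from plan import *
b=np.array([.467,-.361,.0995,.065,-.055])
for y in (-40,-55): place(b,(.456,-.357,.08),y)
E
```

```text
0.0405 0.018 [ 0.4565 -0.3585  8.9465  6.0418]
0.0405 0.018 [ 0.453  -0.3595  4.3627  2.9855]
0.0405 0.018 [ 0.457  -0.3575  5.3659  3.0563]
0.0405 0.012 [ 0.46   -0.352   8.6312  5.934 ]
0.0405 0.012 [ 0.4455 -0.3615  4.3484  2.9118]
0.0405 0.012 [ 0.46   -0.352   5.4154  3.0222]
0.095 0.018 [ 0.4545 -0.358  19.7556 11.3521]
0.095 0.018 [ 0.4665 -0.355  11.5624  5.9081]
0.095 0.018 [ 0.452  -0.3635 13.279   5.444 ]
dp cm [ 1.64  2.48 -2.37] rot [-0.075 -0.043 -0.698] | max rows 4.0 | per row over 8 [ 0.205  0.311 -0.297] [-0.0094 -0.0054 -0.0872]
goal tcp [ 0.446  -0.3061  0.124 ] lean 57.1
dp cm [ 2.99  2.57 -2.37] rot [-0.082 -0.033 -0.959] | max rows 6.0 | per row over 8 [ 0.374  0.321 -0.297] [-0.0102 -0.0042 -0.1199]
goal tcp [ 0.4596 -0.3052  0.124 ] lean 57.1
```

Joint 3 hit its limit, so I'll turn the grip round to the bowl's left (+y) side and lean sideways instead. The well ring search gives about (0.456, -0.358).

Emit:
servo_tool --targets '[{"dp": [0.43,0.37,-0.2],"rotation": [-0.0117,-0.0047,-0.137],"gripper": 0.0},{"dp": [0.43,0.37,-0.2],"rotation": [-0.0117,-0.0047,-0.137],"gripper": 0.0},{"dp": [0.43,0.37,-0.2],"rotation": [-0.0117,-0.0047,-0.137],"gripper": 0.0},{"dp": [0.43,0.37,-0.2],"rotation": [-0.0117,-0.0047,-0.137],"gripper": 0.0},{"dp": [0.43,0.37,-0.2],"rotation": [-0.0117,-0.0047,-0.137],"gripper": 0.0},{"dp": [0.43,0.37,-0.2],"rotation": [-0.0117,-0.0047,-0.137],"gripper": 0.0},{"dp": [0.43,0.37,-0.2],"rotation": [-0.0117,-0.0047,-0.137],"gripper": 0.0},{"dp": [0,0,0],"rotation": [0,0,0],"gripper": 0.0}]'

```text
time: 11.58
tool_pos: [0.4633, -0.3056, 0.1348]
orientation: [0.476, 0.879, -0.018, -0.02]
force: [0.3, -0.0, -2.5]
gripper_width: 0.0009
gripper_force: 41.6
```

Run:
```python
from plan import *
import fit as F
print(np.round(robot.state()['joints'],3))
g=(.457,-.357,.085)
b=F.held('large',g,(0,0))
b2=F.held('large',g,(0,0),('scene','side'))
place(b,(.456,-.358,.03),0); place(b2,(.456,-.358,.03),0)
```

```text
[-0.253  0.281 -0.575  0.431 -0.967  2.782]
scene (165, 158, 53, 37) 18
side (299, 230, 96, 71) 35
wrist (281, 109, 130, 194) 32
held [ 0.4572 -0.3553  0.0897  0.0064 -0.0326] tilt deg [ 0.4 -1.9] [0.59, 0.74, 0.6]
scene (165, 157, 53, 38) 18
side (298, 230, 95, 71) 36
held [ 0.457  -0.3567  0.0907 -0.0061 -0.006 ] tilt deg [-0.4 -0.3] [0.39, 0.29]
dp cm [-0.15 -0.12 -6.13] rot [-0.033 -0.006  0.   ] | max rows 1.0 | per row over 8 [-0.019 -0.015 -0.766] [-0.0041 -0.0008  0.    ]
goal tcp [ 0.4584 -0.3076  0.0746] lean 58.8
dp cm [-0.07 -0.1  -6.1 ] rot [-0.006  0.006  0.   ] | max rows 1.0 | per row over 8 [-0.009 -0.013 -0.763] [-0.0007  0.0008  0.    ]
goal tcp [ 0.4592 -0.3074  0.0748] lean 57.3
```

Emit:
servo_tool --targets '[{"dp": [-0.05,-0.05,-1.5],"rotation": [-0.008,0,0],"gripper": 0.0},{"dp": [-0.05,-0.05,-2],"rotation": [-0.008,0,0],"gripper": 0.0},{"dp": [0,0,-1.7],"rotation": [0,0,0],"gripper": 0.0},{"dp": [0,0,-1.0],"rotation": [0,0,0],"gripper": 0.0},{"dp": [0,0,-0.3],"rotation": [0,0,0],"gripper": 0.0},{"dp": [0,0,0],"rotation": [0,0,0],"gripper": 0.0}]'

```text
time: 12.58
tool_pos: [0.4598, -0.3074, 0.0711]
orientation: [0.484, 0.875, -0.02, -0.02]
force: [-0.2, -0.6, -0.7]
gripper_width: 0.0008
gripper_force: 41.8
```

Run:
```python
from plan import *
import fit as F
g=(.457,-.357,.024)
b=F.held('large',g,(0,0))
b2=F.held('large',g,(0,0),('scene','side'))
place(b,(.456,-.358,.012),0); place(b2,(.456,-.358,.012),0)
```

```text
scene (170, 173, 51, 38) 14
side (299, 260, 92, 71) 35
wrist (280, 109, 132, 194) 36
held [ 0.4554 -0.3579  0.0265 -0.0013 -0.0015] tilt deg [-0.1 -0.1] [0.47, 0.35, 0.43]
scene (170, 173, 51, 37) 14
side (299, 260, 92, 71) 36
held [ 0.4566 -0.3594  0.0277 -0.0112  0.0184] tilt deg [-0.6  1.1] [0.37, 0.31]
dp cm [ 0.06 -0.   -1.46] rot [-0.001  0.001  0.   ] | max rows 1.0 | per row over 8 [ 0.008 -0.    -0.183] [-0.0002  0.0002  0.    ]
goal tcp [ 0.4606 -0.3073  0.0565] lean 58.0
dp cm [-0.01  0.06 -1.48] rot [ 0.018  0.011 -0.   ] | max rows 1.0 | per row over 8 [-0.001  0.008 -0.185] [ 0.0023  0.0014 -0.    ]
goal tcp [ 0.4599 -0.3066  0.0563] lean 56.9
```

Well aligned. Lowering the last 15 mm gently while watching the force.

Emit:
servo_tool --targets '[{"dp": [0,0,-0.4],"rotation": [0,0,0],"gripper": 0.0},{"dp": [0,0,-0.4],"rotation": [0,0,0],"gripper": 0.0},{"dp": [0,0,-0.3],"rotation": [0,0,0],"gripper": 0.0},{"dp": [0,0,-0.2],"rotation": [0,0,0],"gripper": 0.0},{"dp": [0,0,0],"rotation": [0,0,0],"gripper": 0.0}]'

```text
time: 13.45
tool_pos: [0.4597, -0.3073, 0.0575]
orientation: [0.484, 0.875, -0.02, -0.02]
force: [-0.3, 0.0, -1.3]
gripper_width: 0.0005
gripper_force: 41.4
```

Emit:
servo_tool --targets '[{"dp": [0,0,-0.15],"rotation": [0,0,0],"gripper": 0.0},{"dp": [0,0,0],"rotation": [0,0,0],"gripper": 0.0}]'

```text
time: 13.7
tool_pos: [0.4598, -0.3073, 0.0562]
orientation: [0.484, 0.875, -0.02, -0.02]
force: [0.3, -0.0, -1.7]
gripper_width: 0.0008
gripper_force: 40.3
```

Run:
```python
from plan import *
import fit as F
s=robot.state(); print(s['force'],s['tool_pos'])
g=(.457,-.357,.013)
b=F.held('large',g,(0,0))
b2=F.held('large',g,(0,0),('scene','side'))
```

```text
[ 0.32931061 -0.00473175 -1.68825228] [ 0.45976348 -0.30729624  0.0562278 ]
scene (171, 177, 51, 36) 15
side (299, 267, 92, 69) 37
wrist (282, 109, 133, 193) 38
held [ 0.4551 -0.3588  0.0129  0.0015  0.0141] tilt deg [0.1 0.8] [0.57, 0.54, 0.46]
scene (171, 177, 51, 36) 18
side (299, 267, 91, 69) 36
held [ 0.456  -0.3602  0.0142 -0.0086  0.0336] tilt deg [-0.5  1.9] [0.39, 0.36]
```

Emit:
servo_tool --targets '[{"dp": [0,0,-0.15],"rotation": [0,0,0],"gripper": 0.0},{"dp": [0,0,0],"rotation": [0,0,0],"gripper": 0.0}]'

```text
time: 14.2
tool_pos: [0.4603, -0.3073, 0.0559]
orientation: [0.485, 0.874, -0.02, -0.019]
force: [-0.5, 6.4, 8.1]
gripper_width: 0.0009
gripper_force: 42.0
```

Emit:
servo_tool --targets '[{"dp": [0,0,-0.15],"rotation": [0,0,0],"gripper": 0.0},{"dp": [0,0,0],"rotation": [0,0,0],"gripper": 0.0}]'

```text
time: 14.45
tool_pos: [0.4607, -0.3074, 0.0556]
orientation: [0.486, 0.874, -0.02, -0.019]
force: [-1.4, 13.1, 17.3]
gripper_width: 0.0011
gripper_force: 44.5
```

Emit:
servo_tool --targets '[{"dp": [0,0,-0.15],"rotation": [0,0,0],"gripper": 0.0},{"dp": [0,0,0],"rotation": [0,0,0],"gripper": 0.0}]'

```text
time: 14.7
tool_pos: [0.461, -0.3075, 0.0555]
orientation: [0.487, 0.873, -0.02, -0.018]
force: [-3.3, 21.2, 27.8]
gripper_width: 0.0005
gripper_force: 47.2
```

Emit:
servo_tool --targets '[{"dp": [0,0,0.37],"rotation": [0,0,0],"gripper": 0.0},{"dp": [0,0,0],"rotation": [0,0,0],"gripper": 0.3},{"dp": [0,0,0],"rotation": [0,0,0],"gripper": 0.5},{"dp": [0,0,0],"rotation": [0,0,0],"gripper": 0.8},{"dp": [0,0,0],"rotation": [0,0,0],"gripper": 1.2},{"dp": [0,0,0],"rotation": [0,0,0],"gripper": 2.0},{"dp": [0,0,0],"rotation": [0,0,0],"gripper": 2.0}]' --squeeze 30

```text
time: 15.58
tool_pos: [0.4596, -0.3073, 0.0552]
orientation: [0.484, 0.875, -0.02, -0.02]
force: [0.6, 0.2, -0.9]
gripper_width: 0.0198
gripper_force: 0.0
```

Run:
```python
from plan import *
import fit as F
s=robot.state(); print(s['force'],s['tool_pos'],s['gripper_width'])
g=(.457,-.357,.013)
b=F.held('large',g,(0,0),tag='p')
b2=F.held('large',g,(0,0),('scene','side'),tag='p')
M=rot(s['orientation']).as_matrix(); print('retreat 6cm',(-6*M[:,2]).round(2))
from show import show
show('large',(.456,-.358,.04),'s4.png','p_')
```

```text
[ 0.58670938  0.15477522 -0.88933999] [ 0.45964774 -0.30727409  0.05523147] 0.019816566963959968
scene (171, 177, 51, 36) 16
side (300, 267, 91, 69) 33
wrist (282, 107, 131, 222) 39
held [ 0.4561 -0.3576  0.012   0.0042 -0.0152] tilt deg [ 0.2 -0.9] [0.55, 0.62, 0.66]
scene (171, 177, 51, 36) 13
side (300, 267, 91, 69) 31
held [ 0.457  -0.359   0.0131 -0.0015  0.0013] tilt deg [-0.1  0.1] [0.43, 0.52]
retreat 6cm [0.32 5.07 3.19]
```

View pics/s4.png

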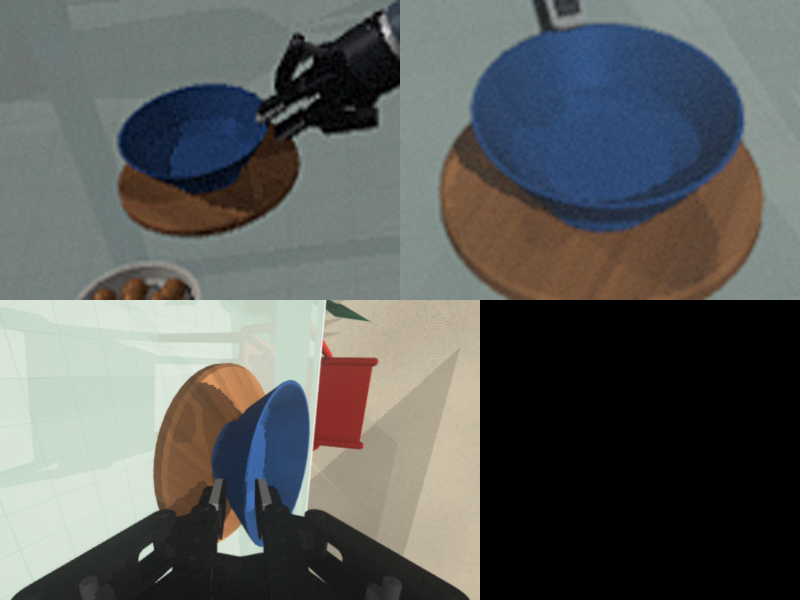

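The large sits level in the well at about (0.4565, -0.3583), foot at 12–13 mm. Retreating along the wall, then on to the medium.

Emit:
servo_tool --targets '[{"dp": [0,0.55,0.84],"rotation": [0,0,0],"gripper": 2.0},{"dp": [0,1.1,1.7],"rotation": [0,0,0],"gripper": 2.0},{"dp": [0,2.2,3.4],"rotation": [0,0,0],"gripper": 3.5},{"dp": [0,2.2,3.4],"rotation": [0,0,0],"gripper": 3.5},{"dp": [0,1.5,2],"rotation": [0,0,0],"gripper": 3.5}]'

```text
time: 16.45
tool_pos: [0.4601, -0.231, 0.1706]
orientation: [0.484, 0.875, -0.02, -0.019]
force: [0.6, 0.3, -0.3]
gripper_width: 0.0352
gripper_force: 0.0
```

Run:
```python
from plan import *
print(robot.state()['tool_pos'],robot.state()['joints'])
delta(goal('medium',(.4766,.3517),216,back=.09,up=.04)); print(goal('medium',(.4766,.3517),216,back=.09,up=.04)[0])
```

```text
[ 0.46006455 -0.23101113  0.1705725 ] [-0.09186475  0.26640815 -0.48055612  0.77605207 -1.01013582  3.06893992]
dp cm [-5.88 52.8  -2.04] rot [0.27  0.461 2.208] | max rows 13.0 | per row over 8 [-0.735  6.6   -0.255] [0.0337 0.0576 0.276 ]
[0.40124274 0.29694975 0.15014844]
```

Emit:
servo_tool --targets '[{"dp": [0.4,3.77,0.3],"rotation": [0.0193,0.0329,0.1577],"gripper": 3.5},{"dp": [0.4,3.77,0.3],"rotation": [0.0193,0.0329,0.1577],"gripper": 3.5},{"dp": [0.4,3.77,0.3],"rotation": [0.0193,0.0329,0.1577],"gripper": 3.5},{"dp": [0.4,3.77,0.3],"rotation": [0.0193,0.0329,0.1577],"gripper": 3.5},{"dp": [0,3.77,0.3],"rotation": [0.0193,0.0329,0.1577],"gripper": 3.5},{"dp": [0,3.77,0.3],"rotation": [0.0193,0.0329,0.1577],"gripper": 3.5},{"dp": [0,3.77,0],"rotation": [0.0193,0.0329,0.1577],"gripper": 3.5}]'

```text
time: 17.32
tool_pos: [0.4753, 0.0336, 0.1871]
orientation: [0.364, 0.775, 0.497, 0.141]
force: [0.4, 0.4, 0.2]
gripper_width: 0.0353
gripper_force: 0.0
```

Emit:
servo_tool --targets '[{"dp": [-1.0,3.77,0],"rotation": [0.0193,0.0329,0.1577],"gripper": 3.5},{"dp": [-1.0,3.77,0],"rotation": [0.0193,0.0329,0.1577],"gripper": 3.5},{"dp": [-1.0,3.77,-0.5],"rotation": [0.0193,0.0329,0.1577],"gripper": 3.5},{"dp": [-1.0,3.77,-0.5],"rotation": [0.0193,0.0329,0.1577],"gripper": 3.5},{"dp": [-1.0,3.77,-0.9],"rotation": [0.0193,0.0329,0.1577],"gripper": 3.5},{"dp": [-1.2,3.77,-0.9],"rotation": [0.0193,0.0329,0.1577],"gripper": 3.5},{"dp": [-1.2,3.77,-1],"rotation": [0.0193,0.0329,0.1577],"gripper": 3.5},{"dp": [0,0,0],"rotation": [0,0,0],"gripper": 3.5}]'

```text
time: 18.32
tool_pos: [0.4016, 0.2962, 0.1482]
orientation: [0.13, 0.435, 0.854, 0.255]
force: [0.7, -0.5, 0.1]
gripper_width: 0.035
gripper_force: 0.0
```

Run:
```python
from plan import *
import fit as F
print(np.round(robot.state()['joints'],3))
for o,c in (('medium',(.4766,.3517)),):
    m,im=snap('wrist','wm.png'); q=w2pix(m,F.model(o,*c)); print(q.min(0),q.max(0))
    mk=F.mask2(im,o,(*(q.min(0)+q.max(0))/2,*(np.ptp(q,axis=0)+50))); print(cv2.boundingRect(mk),F.fit(o,[(m,mk)],c))
delta(goal('medium',c,216)); delta(goal('medium',c,216),goal('medium',c,216,back=.05))
```

```text
[ 0.378 -0.148 -0.757  0.396  0.135  1.359]
[293.5003468  125.16799645] [393.22005262 247.65935663]
(294, 126, 98, 121) (array([0.47560908, 0.35151237]), np.float64(0.7042926678738687))
dp cm [  3.94   3.05 -11.35] rot [0.002 0.    0.002] | max rows 2.0 | per row over 8 [ 0.492  0.381 -1.419] [0.0003 0.     0.0002]
dp cm [ 2.22  1.61 -4.18] rot [0. 0. 0.] | max rows 1.0 | per row over 8 [ 0.278  0.202 -0.522] [0. 0. 0.]
```

Emit:
servo_tool --targets '[{"dp": [0.56,0.48,-2.4],"rotation": [0,0,0],"gripper": 3.5},{"dp": [0.56,0.48,-2.4],"rotation": [0,0,0],"gripper": 3.5},{"dp": [0.56,0.48,-2.37],"rotation": [0,0,0],"gripper": 3.5},{"dp": [0.73,0.53,-1.4],"rotation": [0,0,0],"gripper": 3.5},{"dp": [0.73,0.53,-1.4],"rotation": [0,0,0],"gripper": 3.5},{"dp": [0.72,0.53,-1.38],"rotation": [0,0,0],"gripper": 3.5},{"dp": [0,0,0],"rotation": [0,0,0],"gripper": 3.5}]'

```text
time: 19.25
tool_pos: [0.4403, 0.3256, 0.0346]
orientation: [0.131, 0.436, 0.854, 0.254]
force: [-0.1, 0.2, 0.6]
gripper_width: 0.0352
gripper_force: 0.0
```

Run:
```python
from plan import *
delta(goal('medium',(.4762,.3516),216)); print(robot.state()['force'])
```

```text
dp cm [0.05 0.03 0.03] rot [ 0.002 -0.     0.002] | max rows 1.0 | per row over 8 [0.006 0.004 0.004] [ 0.0003 -0.      0.0002]
[-0.11481935  0.18139074  0.64701878]
```

Emit:
servo_tool --targets '[{"dp": [0,0,0],"rotation": [0,0,0],"gripper": 2.0},{"dp": [0,0,0],"rotation": [0,0,0],"gripper": 1.0},{"dp": [0,0,0],"rotation": [0,0,0],"gripper": 0.5},{"dp": [0,0,0],"rotation": [0,0,0],"gripper": 0.0},{"dp": [0,0,0],"rotation": [0,0,0],"gripper": 0.0},{"dp": [0,0,0],"rotation": [0,0,0],"gripper": 0.0}]' --squeeze 100

```text
time: 20.0
tool_pos: [0.4403, 0.3263, 0.0352]
orientation: [0.131, 0.435, 0.854, 0.255]
force: [-0.9, -1.2, 0.1]
gripper_width: 0.0008
gripper_force: 30.9
```

Emit:
servo_tool --targets '[{"dp": [0,0,0.5],"rotation": [0,0,0],"gripper": 0.0},{"dp": [0,0,1],"rotation": [0,0,0],"gripper": 0.0},{"dp": [0,0,2.5],"rotation": [0,0,0],"gripper": 0.0},{"dp": [0,0,4],"rotation": [0,0,0],"gripper": 0.0},{"dp": [0,0,4],"rotation": [0,0,0],"gripper": 0.0},{"dp": [0,0,3],"rotation": [0,0,0],"gripper": 0.0},{"dp": [0,0,0],"rotation": [0,0,0],"gripper": 0.0}]'

```text
time: 20.88
tool_pos: [0.4413, 0.3269, 0.1888]
orientation: [0.132, 0.434, 0.853, 0.257]
force: [0.3, -0.3, -2.1]
gripper_width: 0.0006
gripper_force: 30.8
```

Run:
```python
from plan import *
import fit as F
print(robot.state()['force'])
g=(.472,.349,.135); u=(.15,.1)
b=F.held('medium',g,u,mg=20)
b1=F.held('medium',g,u,('wrist',),mg=20)
b2=F.held('medium',g,u,('scene','side'),mg=20)
place(b,(.457,-.3585,.15),-126); place(b1,(.457,-.3585,.15),-126)
```

```text
[ 0.30884775 -0.30041983 -2.11061417]
scene (403, 124, 40, 23) 16
side (237, 81, 58, 46) 9
wrist (287, 132, 153, 156) 27
held [0.4629 0.343  0.1405 0.1278 0.0872] tilt deg [7.3 5. ] [2.24, 15.28, 4.1]
wrist (288, 132, 153, 156) 27
held [0.4658 0.3446 0.1389 0.0201 0.0124] tilt deg [1.1 0.7] [3.23]
scene (402, 125, 39, 25) 13
side (237, 81, 58, 46) 7
held [ 0.4806  0.3423  0.1419  0.2083 -0.0973] tilt deg [11.8 -5.6] [1.45, 13.28]
dp cm [  1.73 -64.96   0.46] rot [-0.091 -0.166 -2.194] | max rows 12.0 | per row over 8 [ 0.217 -8.12   0.057] [-0.0114 -0.0208 -0.2742]
goal tcp [ 0.4571 -0.3235  0.1884] lean 42.0
dp cm [  1.76 -65.15   1.03] rot [-0.015 -0.025 -2.199] | max rows 12.0 | per row over 8 [ 0.221 -8.144  0.129] [-0.0019 -0.0031 -0.2749]
goal tcp [ 0.4574 -0.3254  0.1941] lean 34.5
```

Run:
```python
from plan import *
place(np.array([.468,.3457,.1395,.158,.115]),(.457,-.3585,.12),-126)
```

```text
dp cm [  1.8  -64.23  -2.69] rot [-0.108 -0.212 -2.191] | max rows 12.0 | per row over 8 [ 0.225 -8.029 -0.337] [-0.0135 -0.0265 -0.2739]
goal tcp [ 0.4577 -0.3162  0.1569] lean 44.2
```

Emit:
servo_tool --targets '[{"dp": [0.6,-4.59,0],"rotation": [-0.0077,-0.0151,-0.1565],"gripper": 0.0},{"dp": [0.6,-4.59,0],"rotation": [-0.0077,-0.0151,-0.1565],"gripper": 0.0},{"dp": [0.6,-4.59,0],"rotation": [-0.0077,-0.0151,-0.1565],"gripper": 0.0},{"dp": [0.6,-4.59,0],"rotation": [-0.0077,-0.0151,-0.1565],"gripper": 0.0},{"dp": [0.6,-4.59,0],"rotation": [-0.0077,-0.0151,-0.1565],"gripper": 0.0},{"dp": [0.6,-4.59,0],"rotation": [-0.0077,-0.0151,-0.1565],"gripper": 0.0},{"dp": [0.6,-4.59,0],"rotation": [-0.0077,-0.0151,-0.1565],"gripper": 0.0}]'

```text
time: 22.05
tool_pos: [0.4819, 0.0037, 0.1845]
orientation: [0.298, 0.8, 0.5, 0.148]
force: [0.7, -0.2, -1.1]
gripper_width: 0.0007
gripper_force: 32.3
```

Emit:
servo_tool --targets '[{"dp": [-0.34,-4.59,0],"rotation": [-0.0077,-0.0151,-0.1565],"gripper": 0.0},{"dp": [-0.34,-4.59,0],"rotation": [-0.0077,-0.0151,-0.1565],"gripper": 0.0},{"dp": [-0.34,-4.59,0],"rotation": [-0.0077,-0.0151,-0.1565],"gripper": 0.0},{"dp": [-0.34,-4.59,-0.6],"rotation": [-0.0077,-0.0151,-0.1565],"gripper": 0.0},{"dp": [-0.34,-4.59,-0.6],"rotation": [-0.0077,-0.0151,-0.1565],"gripper": 0.0},{"dp": [-0.34,-4.59,-0.6],"rotation": [-0.0077,-0.0151,-0.1565],"gripper": 0.0},{"dp": [-0.34,-4.59,-0.6],"rotation": [-0.0077,-0.0151,-0.1565],"gripper": 0.0},{"dp": [0,0,0],"rotation": [0,0,0],"gripper": 0.0}]'

```text
time: 23.05
tool_pos: [0.4587, -0.3185, 0.1593]
orientation: [0.377, 0.926, -0.001, -0.002]
force: [-0.4, 1.0, -1.1]
gripper_width: 0.0007
gripper_force: 31.9
```

Run:
```python
from plan import *
import fit as F
print(np.round(robot.state()['joints'],3),robot.state()['force'])
g=(.457,-.3585,.12); u=(0,0)
b=F.held('medium',g,u,mg=20)
b1=F.held('medium',g,u,('wrist',),mg=20)
b2=F.held('medium',g,u,('scene','side'),mg=20)
L=F.held('large',(.4565,-.3583,.012),u,('scene','side'),tag='L',mg=12)
for n in ['scene','side','wrist']:
    im=cv2.imread(f'pics/h_medium_{n}.png'); m=robot.camera_model(n); q=w2pix(m,[g[0],g[1],.15])[0].astype(int); print(n,q,[im[q[1]+d,q[0],::-1].tolist() for d in (-30,-20,-10,0,10,20,30)])
```

```text
[-0.382  0.163 -0.494  0.573 -0.707  2.635] [-0.43758622  0.98248779 -1.11058541]
scene (167, 152, 44, 25) 12
side (309, 221, 77, 63) 30
wrist (286, 113, 168, 193) 11
held [ 0.4586 -0.352   0.1184  0.0749  0.0063] tilt deg [4.3 0.4] [1.86, 1.1, 16.6]
wrist (287, 113, 166, 192) 12
held [ 0.4708 -0.3239  0.159   0.1168  0.1298] tilt deg [6.7 7.4] [0.23]
scene (169, 152, 42, 25) 13
side (308, 219, 77, 63) 28
held [ 0.46   -0.3523  0.1221  0.0024 -0.0119] tilt deg [ 0.1 -0.7] [0.52, 0.25]
scene (171, 177, 52, 36) 13
side (300, 270, 91, 66) 33
held [ 0.4572 -0.3592  0.0133 -0.0028  0.0011] tilt deg [-0.2  0.1] [0.42, 0.52]
scene [191 171] [[109, 122, 118], [122, 131, 127], [119, 116, 111], [156, 152, 145], [50, 47, 47], [5, 14, 31], [28, 51, 91]]
side [345 257] [[191, 190, 182], [192, 191, 185], [158, 157, 148], [171, 167, 160], [91, 91, 86], [156, 155, 148], [57, 80, 123]]
wrist [352 219] [[250, 249, 238], [248, 246, 234], [248, 245, 233], [247, 244, 231], [245, 243, 229], [231, 228, 211], [190, 185, 167]]
```

Emit:
servo_tool --targets '[{"dp": [-0.14,-0.35,-0.5],"rotation": [0,0,0],"gripper": 0.0},{"dp": [-0.14,-0.34,-1.2],"rotation": [0,0,0],"gripper": 0.0},{"dp": [0,0,-1.8],"rotation": [0,0,0],"gripper": 0.0},{"dp": [0,0,-1.8],"rotation": [0,0,0],"gripper": 0.0},{"dp": [0,0,-1.2],"rotation": [0,0,0],"gripper": 0.0},{"dp": [0,0,-0.5],"rotation": [0,0,0],"gripper": 0.0},{"dp": [0,0,0],"rotation": [0,0,0],"gripper": 0.0}]'

```text
time: 24.32
tool_pos: [0.4558, -0.3232, 0.0912]
orientation: [0.377, 0.926, 0.0, -0.001]
force: [-0.3, -0.5, -2.0]
gripper_width: 0.0005
gripper_force: 33.1
```

```bash
sed -i "s/'medium':(r-g>-2)&(r>70)/'medium':(r-g>-2)\&(r>70)\&(r-b<0.2*r)/" fit.py
python3 - <<'E'
from plan import *
import fit as F
print(robot.state()['force'])
T={}
def ringfit(o,g):   # rim-only fit, for a cover whose foot is hidden in the one below
    f=F.OBJ[o]; F.OBJ[o]=(f[0],f[1],f[0]-.022) ; return f
g=(.4572,-.3592,.052)
b2=F.held('medium',g,(0,0),('scene','side'),mg=8)
# rim ellipse gradient search at the assumed rim height
import ring as Q
V=[(robot.camera_model(n),Q.grad(cv2.imread(f'pics/h_medium_{n}.png')[:,:,::-1].copy())) for n in ['scene','side']]
for z in (.104,.107,.110,.113,.116): print(z,np.round(Q.search(V,.062,z,(.4572,-.3592),.008),4))
print('large rim',np.round(Q.search(V,.078,.0745,(.4572,-.3592),.006),4))
E
```

```text
[-0.25516144 -0.47638609 -2.03297207]
scene (173, 171, 40, 25) 7
side (309, 254, 75, 64) 27
held [ 0.4571 -0.3597  0.0517 -0.0034 -0.0456] tilt deg [-0.2 -2.6] [0.31, 0.35]
0.104 [ 0.4597 -0.3572  4.5321  3.3327]
0.107 [ 0.4582 -0.3602  5.2306  3.6313]
0.11 [ 0.4577 -0.3627  5.5919  3.7711]
0.113 [ 0.4567 -0.3652  5.3437  3.594 ]
0.116 [ 0.4552 -0.3672  4.2313  3.1257]
large rim [ 0.4562 -0.3597  3.9296  2.9577]
```

Emit:
servo_tool --targets '[{"dp": [0,0,-0.4],"rotation": [-0.015,0,0],"gripper": 0.0},{"dp": [0,0,-0.4],"rotation": [0,0,0],"gripper": 0.0},{"dp": [0,0,-0.3],"rotation": [0,0,0],"gripper": 0.0},{"dp": [0,0,-0.2],"rotation": [0,0,0],"gripper": 0.0},{"dp": [0,0,0],"rotation": [0,0,0],"gripper": 0.0}]'

```text
time: 25.05
tool_pos: [0.4557, -0.3232, 0.0781]
orientation: [0.384, 0.923, 0.0, -0.001]
force: [-0.2, -0.6, -2.4]
gripper_width: 0.0005
gripper_force: 33.1
```

Emit:
servo_tool --targets '[{"dp": [0,0,-0.15],"rotation": [0,0,0],"gripper": 0.0},{"dp": [0,0,0],"rotation": [0,0,0],"gripper": 0.0}]'

```text
time: 25.3
tool_pos: [0.4557, -0.3232, 0.0767]
orientation: [0.384, 0.923, 0.0, -0.001]
force: [0.2, 0.5, -0.9]
gripper_width: 0.0008
gripper_force: 33.0
```

Emit:
servo_tool --targets '[{"dp": [0,0,-0.15],"rotation": [0,0,0],"gripper": 0.0},{"dp": [0,0,0],"rotation": [0,0,0],"gripper": 0.0}]'

```text
time: 25.55
tool_pos: [0.4557, -0.3232, 0.0752]
orientation: [0.384, 0.923, 0.0, -0.001]
force: [0.0, 0.1, -1.5]
gripper_width: 0.0007
gripper_force: 32.5
```

Emit:
servo_tool --targets '[{"dp": [0,0,-0.1],"rotation": [0,0,0],"gripper": 0.0},{"dp": [0,0,0],"rotation": [0,0,0],"gripper": 0.0}]'

```text
time: 25.8
tool_pos: [0.4558, -0.3232, 0.0744]
orientation: [0.384, 0.923, 0.0, -0.001]
force: [0.6, 0.7, -0.4]
gripper_width: 0.0004
gripper_force: 32.3
```

Emit:
servo_tool --targets '[{"dp": [0,0,-0.1],"rotation": [0,0,0],"gripper": 0.0},{"dp": [0,0,0],"rotation": [0,0,0],"gripper": 0.0}]'

```text
time: 26.05
tool_pos: [0.456, -0.3233, 0.0737]
orientation: [0.384, 0.923, 0.0, -0.0]
force: [-1.1, 2.5, 4.4]
gripper_width: 0.0008
gripper_force: 32.6
```

Run:
```python
from plan import *
import fit as F
b2=F.held('medium',(.4572,-.3592,.037),(0,0),('scene','side'),mg=8)
L=F.held('large',(.4565,-.3583,.012),(0,0),('scene','side'),tag='L',mg=12)
```

```text
scene (174, 175, 45, 24) 6
side (309, 260, 75, 66) 28
held [ 0.4566 -0.3624  0.0376 -0.0019 -0.0095] tilt deg [-0.1 -0.5] [0.42, 0.64]
scene (171, 185, 52, 28) 9
side (300, 279, 91, 57) 29
held [ 0.4572 -0.3583  0.0137 -0.0069 -0.0146] tilt deg [-0.4 -0.8] [0.48, 0.58]
```

Emit:
servo_tool --targets '[{"dp": [0,0,0.05],"rotation": [0,0,0],"gripper": 0.0},{"dp": [0,0,0],"rotation": [0,0,0],"gripper": 0.3},{"dp": [0,0,0],"rotation": [0,0,0],"gripper": 0.5},{"dp": [0,0,0],"rotation": [0,0,0],"gripper": 0.8},{"dp": [0,0,0],"rotation": [0,0,0],"gripper": 1.1},{"dp": [0,0,0],"rotation": [0,0,0],"gripper": 1.4},{"dp": [0,0,0],"rotation": [0,0,0],"gripper": 1.4}]' --squeeze 30

```text
time: 27.12
tool_pos: [0.4558, -0.3232, 0.0738]
orientation: [0.384, 0.923, 0.0, -0.001]
force: [-0.2, -1.3, -0.1]
gripper_width: 0.0142
gripper_force: 0.0
```

```bash
cat > rim.py <<'E'
from fit import *
def rimfit(o,z0,c,cams=('scene','side'),tag='R',top=.5,lvl=True):
    """rim-circle fit using only hull points on upper part of the outline (rim), known height z0+h"""
    r,h,_=OBJ[o]; hs=[]
    for n in cams:
        m,im=snap(n,f'{tag}_{o}_{n}.png'); q=w2pix(m,ring(*c,r,z0+h)); lo,hi=q.min(0)-10,q.max(0)+10
        mk=mask2(im,o,(*(lo+hi)/2,*(hi-lo)))
        dark=cv2.dilate((im.max(2)<45).astype(np.uint8)*(1-cv2.dilate(mk,np.ones((3,3)))),np.ones((9,9)))
        p=cv2.convexHull(max(cv2.findContours(mk,0,1)[0],key=len))[:,0]; p=[x for x in p if not dark[x[1],x[0]]]
        hs.append((m,np.array(p,float)))
    def res(v,full=False):
        out=[]
        for m,p in hs:
            H=w2pix(m,ring(v[0],v[1],r,z0+h)).astype(np.float32)
            cy=H[:,1].mean(); pp=p[p[:,1]<cy+ (H[:,1].max()-cy)*top]
            out.append([cv2.pointPolygonTest(H.reshape(-1,1,2),tuple(map(float,x)),True)-.4 for x in pp])
        return out
    base=[None]
    v=np.array(c,float)
    for k in range(3):
        H0=[w2pix(m,ring(v[0],v[1],r,z0+h)) for m,_ in hs]
        sel=[p[p[:,1]<H[:,1].mean()+(H[:,1].max()-H[:,1].mean())*top] for (m,p),H in zip(hs,H0)]
        f=lambda w:np.concatenate([[cv2.pointPolygonTest(w2pix(m,ring(w[0],w[1],r,z0+h)).astype(np.float32).reshape(-1,1,2),tuple(map(float,x)),True)-.4 for x in s] for (m,_),s in zip(hs,sel)])
        S=least_squares(f,v,loss='soft_l1',diff_step=1e-3); v=S.x
    print('rim',o,v.round(4),'rms',np.sqrt(np.mean(f(v)**2)).round(2),[len(s) for s in sel]); return v
E
python3 - <<'E'
from rim import *
s=robot.state(); print(s['force'],s['gripper_width'])
rimfit('medium',.036,(.457,-.359),top=.5); rimfit('medium',.036,(.457,-.359),top=.2)
rimfit('medium',.036,(.457,-.359),('side',),top=.3);rimfit('large',.012,(.457,-.359),('side',),top=1.1);rimfit('large',.012,(.457,-.359),top=1.1)
held('medium',(.4572,-.3592,.037),(0,0),('scene','side'),mg=8)
E
```

```text
[-0.24839193 -1.266989   -0.11860246] 0.014174025254693835
rim medium [ 0.4567 -0.3637] rms 0.31 [6, 16]
rim medium [ 0.4567 -0.3625] rms 0.36 [6, 9]
rim medium [ 0.4572 -0.3621] rms 0.35 [18]
rim large [ 0.4568 -0.3592] rms 1.12 [24]
rim large [ 0.4567 -0.3596] rms 1.5 [6, 23]
scene (174, 175, 40, 25) 5
side (309, 263, 75, 63) 31
held [ 4.567e-01 -3.630e-01  3.670e-02 -3.000e-04 -9.400e-03] tilt deg [-0.  -0.5] [0.34, 0.34]
```

The medium stands level, but about 3 mm toward -y of the large's axis. I'll regrip, lift 4 mm, shift it and set it down again.

Emit:
servo_tool --targets '[{"dp": [0,0,0],"rotation": [0,0,0],"gripper": 0.6},{"dp": [0,0,0],"rotation": [0,0,0],"gripper": 0.2},{"dp": [0,0,0],"rotation": [0,0,0],"gripper": 0.0},{"dp": [0,0,0],"rotation": [0,0,0],"gripper": 0.0},{"dp": [0,0,0.3],"rotation": [0,0,0],"gripper": 0.0},{"dp": [0,0,0.3],"rotation": [0,0,0],"gripper": 0.0},{"dp": [0,0.32,0],"rotation": [0,0,0],"gripper": 0.0},{"dp": [0,0,0],"rotation": [0,0,0],"gripper": 0.0}]' --squeeze 100

```text
time: 28.62
tool_pos: [0.4557, -0.3197, 0.0797]
orientation: [0.384, 0.923, 0.001, -0.001]
force: [-0.0, 0.7, -0.9]
gripper_width: 0.0007
gripper_force: 33.1
```

Run:
```python
from rim import *
s=robot.state(); print(s['force'],s['gripper_width'])
held('medium',(.4572,-.3592,.041),(0,0),('scene','side'),mg=8)
held('large',(.4565,-.3583,.012),(0,0),('scene','side'),tag='L',mg=12)
```

```text
[-0.01569721  0.66697569 -0.88798278] 0.0007152143627510955
scene (175, 174, 40, 25) 6
side (308, 257, 74, 66) 24
held [ 0.4564 -0.3551  0.0386 -0.     -0.0682] tilt deg [-0.  -3.9] [0.28, 0.16]
scene (171, 184, 52, 29) 8
side (300, 279, 91, 57) 29
held [ 0.4571 -0.3584  0.0138 -0.005  -0.0145] tilt deg [-0.3 -0.8] [0.48, 0.61]
```

Emit:
servo_tool --targets '[{"dp": [0,-0.08,0],"rotation": [-0.05,0,0],"gripper": 0.0},{"dp": [0,0,-0.3],"rotation": [0,0,0],"gripper": 0.0},{"dp": [0,0,-0.2],"rotation": [0,0,0],"gripper": 0.0},{"dp": [0,0,0],"rotation": [0,0,0],"gripper": 0.0}]'

```text
time: 29.32
tool_pos: [0.456, -0.321, 0.0751]
orientation: [0.407, 0.913, 0.0, -0.0]
force: [-0.7, 0.8, 1.4]
gripper_width: 0.0005
gripper_force: 32.4
```

Emit:
servo_tool --targets '[{"dp": [0,0,-0.12],"rotation": [0,0,0],"gripper": 0.0},{"dp": [0,0,0],"rotation": [0,0,0],"gripper": 0.0}]'

```text
time: 29.58
tool_pos: [0.4563, -0.3211, 0.0746]
orientation: [0.408, 0.913, -0.0, 0.0]
force: [-1.2, 4.1, 6.0]
gripper_width: 0.0007
gripper_force: 32.5
```

Emit:
servo_tool --targets '[{"dp": [0,0,-0.12],"rotation": [0,0,0],"gripper": 0.0},{"dp": [0,0,0],"rotation": [0,0,0],"gripper": 0.0}]'

```text
time: 29.82
tool_pos: [0.4565, -0.3211, 0.0736]
orientation: [0.408, 0.913, -0.0, 0.0]
force: [-0.1, 4.3, 7.6]
gripper_width: 0.0008
gripper_force: 31.8
```

Run:
```python
from rim import *
held('medium',(.4572,-.3592,.037),(0,0),('scene','side'),mg=8)
```

```text
scene (175, 174, 40, 25) 9
side (309, 263, 74, 61) 22
held [ 0.4566 -0.3611  0.0382  0.      0.    ] tilt deg [0. 0.] [0.38, 0.5]
```

Emit:
servo_tool --targets '[{"dp": [0,0,0.2],"rotation": [0,0,0],"gripper": 0.0},{"dp": [0,0.2,0],"rotation": [0,0,0],"gripper": 0.0},{"dp": [0,0,-0.1],"rotation": [0,0,0],"gripper": 0.0},{"dp": [0,0,0],"rotation": [0,0,0],"gripper": 0.3},{"dp": [0,0,0],"rotation": [0,0,0],"gripper": 0.6},{"dp": [0,0,0],"rotation": [0,0,0],"gripper": 1.0},{"dp": [0,0,0],"rotation": [0,0,0],"gripper": 1.4},{"dp": [0,0,0],"rotation": [0,0,0],"gripper": 1.4}]' --squeeze 30

```text
time: 30.92
tool_pos: [0.4557, -0.3188, 0.0733]
orientation: [0.407, 0.913, 0.0, -0.001]
force: [0.5, 0.6, 0.9]
gripper_width: 0.014
gripper_force: 0.0
```

Run:
```python
from rim import *
s=robot.state(); print(s['force'],s['gripper_width'])
held('medium',(.4572,-.3592,.037),(0,0),('scene','side'),mg=8)
rimfit('medium',.036,(.457,-.359),('side',),top=.3)
held('large',(.4565,-.3583,.012),(0,0),('scene','side'),tag='L',mg=12)
```

```text
[0.51063544 0.60298732 0.85606894] 0.014007656517706146
scene (175, 175, 42, 24) 8
side (308, 261, 75, 63) 28
held [ 0.4572 -0.3586  0.0366 -0.0101 -0.0151] tilt deg [-0.6 -0.9] [0.33, 0.44]
rim medium [ 0.4573 -0.3574] rms 0.85 [17]
scene (171, 182, 51, 31) 8
side (300, 278, 91, 58) 28
held [ 0.457  -0.3581  0.0136 -0.0036 -0.0145] tilt deg [-0.2 -0.8] [0.49, 0.57]
```

Centred to within about 1 mm and level. Retreating, then to the small.

Emit:
servo_tool --targets '[{"dp": [0,0.55,0.84],"rotation": [0,0,0],"gripper": 1.4},{"dp": [0,1.1,1.7],"rotation": [0,0,0],"gripper": 1.4},{"dp": [0,1.7,2.6],"rotation": [0,0,0],"gripper": 1.4},{"dp": [0,2.2,3.4],"rotation": [0,0,0],"gripper": 3.0},{"dp": [0,2,2.5],"rotation": [0,0,0],"gripper": 3.0}]'

```text
time: 31.8
tool_pos: [0.4558, -0.2424, 0.186]
orientation: [0.407, 0.913, 0.0, 0.0]
force: [-0.1, -0.2, -0.5]
gripper_width: 0.0302
gripper_force: 0.0
```

Run:
```python
from plan import *
print(robot.state()['tool_pos'],robot.state()['joints'])
for az in (215,225):
    g=goal('small',(.557,.113),az,back=.09,up=.04); print(g[0]); delta(g)
from rim import *
held('medium',(.4572,-.3592,.037),(0,0),('scene','side'),mg=8)
```

```text
[ 0.45576318 -0.24240486  0.18599158] [-0.19314284  0.14498221 -0.47171003  0.74331876 -0.81855678  2.85666622]
[0.49298597 0.0681769  0.14614844]
dp cm [ 3.72 31.06 -3.98] rot [0.146 0.281 2.167] | max rows 12.0 | per row over 8 [ 0.465  3.882 -0.498] [0.0183 0.0351 0.2709]
[0.50174194 0.05774194 0.14614844]
dp cm [ 4.6  30.01 -3.98] rot [0.126 0.303 2.34 ] | max rows 13.0 | per row over 8 [ 0.575  3.752 -0.498] [0.0157 0.0379 0.2925]
scene (175, 175, 41, 24) 5
side (308, 262, 75, 62) 29
held [ 0.4568 -0.3593  0.0366 -0.0023 -0.0056] tilt deg [-0.1 -0.3] [0.13, 0.2]
```

Emit:
servo_tool --targets '[{"dp": [0.5,2.39,0],"rotation": [0.0112,0.0216,0.1667],"gripper": 3.0},{"dp": [0.5,2.39,0],"rotation": [0.0112,0.0216,0.1667],"gripper": 3.0},{"dp": [0.5,2.39,0],"rotation": [0.0112,0.0216,0.1667],"gripper": 3.0},{"dp": [0.5,2.39,0],"rotation": [0.0112,0.0216,0.1667],"gripper": 3.0},{"dp": [0.5,2.39,0],"rotation": [0.0112,0.0216,0.1667],"gripper": 3.0},{"dp": [0.5,2.39,0],"rotation": [0.0112,0.0216,0.1667],"gripper": 3.0},{"dp": [0.5,2.39,0],"rotation": [0.0112,0.0216,0.1667],"gripper": 3.0}]'

```text
time: 32.78
tool_pos: [0.4902, -0.075, 0.1834]
orientation: [0.304, 0.772, 0.534, 0.159]
force: [-0.2, 0.3, -0.1]
gripper_width: 0.0298
gripper_force: 0.0
```

Emit:
servo_tool --targets '[{"dp": [0.04,2.39,-0.6],"rotation": [0.0112,0.0216,0.1667],"gripper": 3.0},{"dp": [0.04,2.39,-0.6],"rotation": [0.0112,0.0216,0.1667],"gripper": 3.0},{"dp": [0.04,2.39,-0.6],"rotation": [0.0112,0.0216,0.1667],"gripper": 3.0},{"dp": [0.04,2.39,-0.7],"rotation": [0.0112,0.0216,0.1667],"gripper": 3.0},{"dp": [0.03,2.39,-0.7],"rotation": [0.0112,0.0216,0.1667],"gripper": 3.0},{"dp": [0.03,2.39,-0.7],"rotation": [0.0112,0.0216,0.1667],"gripper": 3.0},{"dp": [0,0,0],"rotation": [0,0,0],"gripper": 3.0}]'

```text
time: 33.65
tool_pos: [0.4934, 0.0669, 0.1438]
orientation: [0.132, 0.443, 0.85, 0.253]
force: [-0.6, 0.5, -0.6]
gripper_width: 0.0301
gripper_force: 0.0
```

Run:
```python
from plan import *
import fit as F
print(np.round(robot.state()['joints'],3))
o,c='small',(.5573,.113)
m,im=snap('wrist','ws.png'); q=w2pix(m,F.model(o,*c)); print(q.min(0),q.max(0))
mk=F.mask2(im,o,(*(q.min(0)+q.max(0))/2,*(np.ptp(q,axis=0)+50))); p,e=F.fit(o,[(m,mk)],c); print(cv2.boundingRect(mk),p,e)
print('pixel',im[int(q.mean(0)[1]),int(q.mean(0)[0])])
c=(p+c)/2; print(c)
delta(goal(o,c,215)); delta(goal(o,c,215),goal(o,c,215,back=.05))
```

```text
[-0.336 -0.068 -0.677  0.595  0.46   0.711]
[288.53873916 141.49880853] [373.75797941 236.51058988]
(289, 141, 85, 94) [0.55623007 0.1136998 ] 0.18508170924497508
pixel [214 170  68]
[0.55676503 0.1133499 ]
dp cm [  4.02   3.01 -11.31] rot [ 0.002 -0.     0.003] | max rows 2.0 | per row over 8 [ 0.503  0.377 -1.413] [ 0.0002 -0.      0.0004]
dp cm [ 2.25  1.57 -4.18] rot [0. 0. 0.] | max rows 1.0 | per row over 8 [ 0.281  0.197 -0.522] [0. 0. 0.]
```

Emit:
servo_tool --targets '[{"dp": [0.59,0.48,-2.4],"rotation": [0,0,0],"gripper": 3.0},{"dp": [0.59,0.48,-2.4],"rotation": [0,0,0],"gripper": 3.0},{"dp": [0.59,0.48,-2.33],"rotation": [0,0,0],"gripper": 3.0},{"dp": [0.75,0.53,-1.4],"rotation": [0,0,0],"gripper": 3.0},{"dp": [0.75,0.52,-1.4],"rotation": [0,0,0],"gripper": 3.0},{"dp": [0.75,0.52,-1.38],"rotation": [0,0,0],"gripper": 3.0},{"dp": [0,0,0],"rotation": [0,0,0],"gripper": 3.0}]'

```text
time: 34.58
tool_pos: [0.5324, 0.0976, 0.0312]
orientation: [0.133, 0.443, 0.85, 0.253]
force: [0.3, -0.8, -0.5]
gripper_width: 0.0303
gripper_force: 0.0
```

Run:
```python
from plan import *
delta(goal('small',(.5567,.1134),215)); print(robot.state()['force'])
```

```text
dp cm [ 0.07 -0.06 -0.02] rot [ 0.002 -0.     0.002] | max rows 1.0 | per row over 8 [ 0.009 -0.008 -0.003] [ 0.0002 -0.      0.0002]
[ 0.25217631 -0.83259602 -0.475046  ]
```

Emit:
servo_tool --targets '[{"dp": [0,0,0],"rotation": [0,0,0],"gripper": 2.0},{"dp": [0,0,0],"rotation": [0,0,0],"gripper": 1.0},{"dp": [0,0,0],"rotation": [0,0,0],"gripper": 0.5},{"dp": [0,0,0],"rotation": [0,0,0],"gripper": 0.0},{"dp": [0,0,0],"rotation": [0,0,0],"gripper": 0.0},{"dp": [0,0,0],"rotation": [0,0,0],"gripper": 0.0}]' --squeeze 100

```text
time: 35.33
tool_pos: [0.5332, 0.0975, 0.0317]
orientation: [0.133, 0.442, 0.85, 0.254]
force: [-1.2, -0.1, 1.4]
gripper_width: 0.0004
gripper_force: 30.9
```

Emit:
servo_tool --targets '[{"dp": [0,0,0.5],"rotation": [0,0,0],"gripper": 0.0},{"dp": [0,0,1],"rotation": [0,0,0],"gripper": 0.0},{"dp": [0,0,2.5],"rotation": [0,0,0],"gripper": 0.0},{"dp": [0,0,4],"rotation": [0,0,0],"gripper": 0.0},{"dp": [0,0,4],"rotation": [0,0,0],"gripper": 0.0},{"dp": [0,0,3],"rotation": [0,0,0],"gripper": 0.0},{"dp": [0,0,0],"rotation": [0,0,0],"gripper": 0.0}]'

```text
time: 36.2
tool_pos: [0.5342, 0.0974, 0.1849]
orientation: [0.135, 0.441, 0.85, 0.254]
force: [-0.1, -0.2, 0.1]
gripper_width: 0.0007
gripper_force: 31.0
```

Run:
```python
from plan import *
import fit as F
print(robot.state()['force'],np.round(robot.state()['joints'],3))
g=(.555,.112,.148); u=(.06,.04)
b=F.held('small',g,u,mg=20)
b2=F.held('small',g,u,('scene','side'),mg=20)
place(b,(.457,-.359,.14),-125); place(b2,(.457,-.359,.14),-125)
```

```text
[-0.07797189 -0.17306795  0.05287767] [-0.224 -0.044 -0.548  0.646  0.418  0.824]
scene (339, 147, 32, 31) 10
side (295, 122, 31, 29) 13
wrist (290, 158, 130, 131) 27
held [0.55   0.1099 0.1449 0.1142 0.0937] tilt deg [6.5 5.4] [0.83, 0.95, 0.46]
scene (339, 148, 32, 31) 9
side (294, 123, 32, 29) 14
held [0.5504 0.1081 0.1457 0.1115 0.0834] tilt deg [6.4 4.8] [0.21, 0.32]
dp cm [ -7.57 -43.03  -0.84] rot [-0.071 -0.166 -2.177] | max rows 12.0 | per row over 8 [-0.947 -5.378 -0.105] [-0.0089 -0.0207 -0.2721]
goal tcp [ 0.4567 -0.3326  0.172 ] lean 41.6
dp cm [ -7.39 -43.13  -0.88] rot [-0.074 -0.153 -2.178] | max rows 12.0 | per row over 8 [-0.923 -5.392 -0.11 ] [-0.0092 -0.0192 -0.2722]
goal tcp [ 0.4586 -0.3337  0.1716] lean 41.1
```

Emit:
servo_tool --targets '[{"dp": [-0.3,-3.31,0],"rotation": [-0.0056,-0.0123,-0.1675],"gripper": 0.0},{"dp": [-0.3,-3.31,0],"rotation": [-0.0056,-0.0123,-0.1675],"gripper": 0.0},{"dp": [-0.3,-3.31,0],"rotation": [-0.0056,-0.0123,-0.1675],"gripper": 0.0},{"dp": [-0.3,-3.31,0],"rotation": [-0.0056,-0.0123,-0.1675],"gripper": 0.0},{"dp": [-0.3,-3.31,0],"rotation": [-0.0056,-0.0123,-0.1675],"gripper": 0.0},{"dp": [-0.3,-3.31,0],"rotation": [-0.0056,-0.0123,-0.1675],"gripper": 0.0},{"dp": [-0.3,-3.31,0],"rotation": [-0.0056,-0.0123,-0.1675],"gripper": 0.0}]'

```text
time: 37.33
tool_pos: [0.5112, -0.1349, 0.1806]
orientation: [0.294, 0.826, 0.46, 0.139]
force: [-0.8, 0.5, -1.1]
gripper_width: 0.0006
gripper_force: 30.8
```

Emit:
servo_tool --targets '[{"dp": [-0.9,-3.31,0],"rotation": [-0.0056,-0.0123,-0.1675],"gripper": 0.0},{"dp": [-0.9,-3.31,0],"rotation": [-0.0056,-0.0123,-0.1675],"gripper": 0.0},{"dp": [-0.9,-3.31,-0.2],"rotation": [-0.0056,-0.0123,-0.1675],"gripper": 0.0},{"dp": [-0.9,-3.31,-0.2],"rotation": [-0.0056,-0.0123,-0.1675],"gripper": 0.0},{"dp": [-0.9,-3.31,-0.2],"rotation": [-0.0056,-0.0123,-0.1675],"gripper": 0.0},{"dp": [-0.9,-3.31,-0.2],"rotation": [-0.0056,-0.0123,-0.1675],"gripper": 0.0},{"dp": [0,0,0],"rotation": [0,0,0],"gripper": 0.0},{"dp": [0,0,0],"rotation": [0,0,0],"gripper": 0.0}]'

```text
time: 38.33
tool_pos: [0.4578, -0.3322, 0.1725]
orientation: [0.353, 0.935, 0.0, 0.002]
force: [0.1, -0.6, -0.7]
gripper_width: 0.0004
gripper_force: 31.0
```

Run:
```python
from plan import *
import fit as F
print(robot.state()['tool_pos'],np.round(robot.state()['joints'],3))
g=(.457,-.359,.14); u=(0,0)
b=F.held('small',g,u,mg=15)
b2=F.held('small',g,u,('scene','side'),mg=15)
place(b,(.457,-.359,.075),0); place(b2,(.457,-.359,.075),0)
F.held('medium',(.457,-.359,.0366),(0,0),('scene','side'),mg=8,tag='M')
```

```text
[ 0.45777907 -0.33224132  0.17246942] [-0.436  0.14  -0.453  0.617 -0.641  2.584]
scene (172, 151, 32, 29) 13
side (318, 219, 59, 53) 22
wrist (288, 158, 130, 131) 36
held [ 0.4589 -0.3557  0.1387 -0.0031 -0.0185] tilt deg [-0.2 -1.1] [0.59, 0.36, 0.22]
scene (172, 151, 32, 29) 12
side (318, 218, 59, 54) 24
held [ 0.4593 -0.3568  0.1408 -0.0035 -0.0254] tilt deg [-0.2 -1.5] [0.25, 0.14]
dp cm [-0.18 -0.27 -6.41] rot [-0.019  0.003 -0.   ] | max rows 2.0 | per row over 8 [-0.023 -0.033 -0.802] [-0.0023  0.0004 -0.    ]
goal tcp [ 0.4562 -0.3348  0.1098] lean 42.5
dp cm [-0.22 -0.14 -6.64] rot [-0.025  0.003  0.   ] | max rows 2.0 | per row over 8 [-0.027 -0.017 -0.83 ] [-0.0032  0.0004  0.    ]
goal tcp [ 0.4559 -0.3335  0.1075] lean 42.9
scene (175, 174, 41, 25) 6
side (308, 265, 75, 60) 29
held [ 4.568e-01 -3.591e-01  3.660e-02 -1.000e-04 -3.000e-04] tilt deg [-0. -0.] [0.29, 0.28]
```

Emit:
servo_tool --targets '[{"dp": [-0.11,-0.07,-0.6],"rotation": [-0.012,0,0],"gripper": 0.0},{"dp": [-0.11,-0.08,-1.2],"rotation": [-0.011,0,0],"gripper": 0.0},{"dp": [0,0,-1.7],"rotation": [0,0,0],"gripper": 0.0},{"dp": [0,0,-1.5],"rotation": [0,0,0],"gripper": 0.0},{"dp": [0,0,-1.0],"rotation": [0,0,0],"gripper": 0.0},{"dp": [0,0,-0.5],"rotation": [0,0,0],"gripper": 0.0},{"dp": [0,0,0],"rotation": [0,0,0],"gripper": 0.0}]'

```text
time: 39.55
tool_pos: [0.4559, -0.3342, 0.1085]
orientation: [0.365, 0.931, -0.001, 0.003]
force: [1.0, -0.0, -1.0]
gripper_width: 0.0008
gripper_force: 31.0
```

Run:
```python
from rim import *
import rim
print(robot.state()['force'])
b=held('small',(.457,-.359,.075),(0,0),mg=10)
b2=held('small',(.457,-.359,.075),(0,0),('scene','side'),mg=10)
from plan import place
place(b2,(.457,-.359,.0605),0)
```

```text
[ 1.01680866 -0.03947836 -0.95269041]
scene (177, 168, 31, 29) 9
side (318, 251, 57, 53) 26
wrist (288, 158, 130, 131) 32
held [ 0.4572 -0.3586  0.0752 -0.0007  0.0006] tilt deg [-0.  0.] [0.56, 0.3, 0.28]
scene (177, 168, 31, 28) 9
side (318, 251, 57, 53) 23
held [ 0.4578 -0.3597  0.0771 -0.0247 -0.0231] tilt deg [-1.4 -1.3] [0.26, 0.12]
dp cm [-0.01  0.15 -1.71] rot [-0.023  0.025  0.   ] | max rows 1.0 | per row over 8 [-0.001  0.019 -0.214] [-0.0029  0.0031  0.    ]
goal tcp [ 0.4561 -0.3329  0.092 ] lean 44.1
```

Emit:
servo_tool --targets '[{"dp": [0,0,-0.4],"rotation": [0,0,0],"gripper": 0.0},{"dp": [0,0,-0.4],"rotation": [0,0,0],"gripper": 0.0},{"dp": [0,0,-0.3],"rotation": [0,0,0],"gripper": 0.0},{"dp": [0,0,-0.2],"rotation": [0,0,0],"gripper": 0.0},{"dp": [0,0,0],"rotation": [0,0,0],"gripper": 0.0}]'

```text
time: 40.42
tool_pos: [0.4559, -0.3343, 0.0954]
orientation: [0.365, 0.931, -0.001, 0.002]
force: [0.2, 1.1, 0.1]
gripper_width: 0.0006
gripper_force: 30.9
```

Emit:
servo_tool --targets '[{"dp": [0,0,-0.12],"rotation": [0,0,0],"gripper": 0.0},{"dp": [0,0,0],"rotation": [0,0,0],"gripper": 0.0}]'

```text
time: 40.67
tool_pos: [0.4559, -0.3343, 0.0945]
orientation: [0.365, 0.931, -0.001, 0.003]
force: [-0.2, -0.4, -1.2]
gripper_width: 0.0007
gripper_force: 30.9
```

Emit:
servo_tool --targets '[{"dp": [0,0,-0.12],"rotation": [0,0,0],"gripper": 0.0},{"dp": [0,0,0],"rotation": [0,0,0],"gripper": 0.0}]'

```text
time: 40.92
tool_pos: [0.4562, -0.3344, 0.0936]
orientation: [0.365, 0.931, -0.001, 0.003]
force: [0.1, 1.4, 2.0]
gripper_width: 0.0003
gripper_force: 31.5
```

Emit:
servo_tool --targets '[{"dp": [0,0,-0.1],"rotation": [0,0,0],"gripper": 0.0},{"dp": [0,0,0],"rotation": [0,0,0],"gripper": 0.0}]'

```text
time: 41.18
tool_pos: [0.4564, -0.3347, 0.0936]
orientation: [0.366, 0.931, -0.001, 0.003]
force: [-1.7, 4.8, 9.5]
gripper_width: 0.0004
gripper_force: 33.0
```

Contact. I'll check centring before releasing.

Run:
```python
from rim import *
b2=held('small',(.457,-.359,.0605),(0,0),('scene','side'),mg=8)
b=held('medium',(.457,-.359,.0366),(0,0),('scene','side'),mg=8,tag='M')
rimfit('small',.060,(.457,-.359),('side',),top=.3)
rimfit('small',.060,(.457,-.359),top=.3)
```

```text
scene (178, 172, 31, 27) 8
side (318, 258, 57, 51) 24
held [ 0.4574 -0.3597  0.0617  0.0007  0.0045] tilt deg [0.  0.3] [0.27, 0.54]
scene (190, 197, 19, 10) 0
side (308, 271, 75, 53) 20
held [ 0.4573 -0.3591  0.0359 -0.0053  0.002 ] tilt deg [-0.3  0.1] [nan, 0.24]
rim small [ 0.4582 -0.3583] rms 0.22 [16]
rim small [ 0.4579 -0.3589] rms 0.39 [7, 17]
  return _methods._mean(a, axis=axis, dtype=dtype,
  ret = ret.dtype.type(ret / rcount)
```

Centred to within 1 mm. Releasing and retreating.

Emit:
servo_tool --targets '[{"dp": [0,0,0.1],"rotation": [0,0,0],"gripper": 0.0},{"dp": [0,0,0],"rotation": [0,0,0],"gripper": 0.3},{"dp": [0,0,0],"rotation": [0,0,0],"gripper": 0.5},{"dp": [0,0,0],"rotation": [0,0,0],"gripper": 0.8},{"dp": [0,0,0],"rotation": [0,0,0],"gripper": 1.1},{"dp": [0,0,0],"rotation": [0,0,0],"gripper": 1.3},{"dp": [0,0,0],"rotation": [0,0,0],"gripper": 1.3}]' --squeeze 30

```text
time: 42.4
tool_pos: [0.4559, -0.3343, 0.0932]
orientation: [0.365, 0.931, -0.001, 0.003]
force: [0.5, -0.1, 0.4]
gripper_width: 0.0131
gripper_force: 0.0
```

Emit:
servo_tool --targets '[{"dp": [0,0.4,0.6],"rotation": [0,0,0],"gripper": 1.3},{"dp": [0,1.1,1.7],"rotation": [0,0,0],"gripper": 1.3},{"dp": [0,1.7,2.6],"rotation": [0,0,0],"gripper": 1.3},{"dp": [0,2.5,3.4],"rotation": [0,0,0],"gripper": 2.0},{"dp": [0,3,2.5],"rotation": [0,0,0],"gripper": 3.0},{"dp": [0,3,1],"rotation": [0,0,0],"gripper": 3.0},{"dp": [0,0,0],"rotation": [0,0,0],"gripper": 3.0}]'

```text
time: 43.28
tool_pos: [0.4567, -0.2158, 0.2126]
orientation: [0.365, 0.931, 0.0, 0.004]
force: [-0.0, 0.3, -0.4]
gripper_width: 0.0301
gripper_force: 0.0
```

```bash
python3 - <<'E' 2>/dev/null
from rim import *
held('small',(.457,-.359,.0605),(0,0),('scene','side'),mg=8)
held('medium',(.457,-.359,.0366),(0,0),('side',),mg=8,tag='M')
held('large',(.457,-.359,.013),(0,0),('scene','side'),mg=10,tag='L')
r=[]
for n,w in (('scene',(60,40)),('side',(80,60))):
    im=cv2.imread(f'pics/L_large_{n}.png'); u,v=w2pix(robot.camera_model(n),[.457,-.358,.06])[0].astype(int)
    r.append(cv2.resize(im[v-w[1]:v+w[1],u-w[0]:u+w[0]],(400,280)))
full=[cv2.resize(cv2.imread(f'pics/L_large_{n}.png'),(400,250)) for n in ('scene','side')]
cv2.imwrite('pics/final.png',np.vstack([np.hstack(r),np.hstack(full)]))
E
```

```text
scene (178, 172, 32, 27) 12
side (318, 258, 57, 51) 26
held [ 4.577e-01 -3.597e-01  6.140e-02 -1.900e-03  2.000e-04] tilt deg [-0.1  0. ] [0.36, 0.57]
side (308, 271, 75, 53) 21
held [ 0.4571 -0.359   0.0363 -0.0018  0.    ] tilt deg [-0.1  0. ] [0.27]
scene (171, 180, 52, 33) 12
side (300, 278, 91, 58) 29
held [ 0.4573 -0.3583  0.0134 -0.0051 -0.0101] tilt deg [-0.3 -0.6] [0.63, 0.55]
```

View pics/final.png

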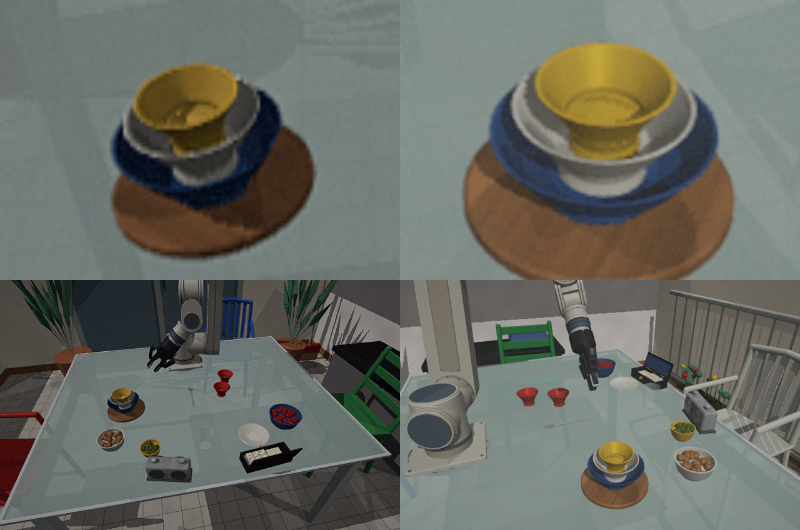

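The final picture shows all three nested, level and centred on the board, with everything else where it was and the arm clear. Handing in.

```bash
python3 -c "
from workcell import robot
print(robot.hand_in())"
```

```text
the job is handed in; nothing more can be done
None
```

The job is handed in at about 43 s of the 72 s: the large cover stands in the well with the medium and small nested inside it, all hollow side up, level to about 0.6° and centred to within about 1.5 mm by the cameras.

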